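# Pack the cast chocolate blocks into the snap-lid case

### The arm

A 7-joint arm with a two-finger parallel gripper is mounted at the origin on a cart in front of the work surface, level with it; the furniture and walls round the work are solid. World frame = base frame: x ahead of the robot, y to its left, z up, the work surface at z = 0. Lengths are in m, angles in rad, forces in N, time in s.
With the tool pointing down it reaches from about 0.425 to 0.875 m from the base axis. Payload 8.4 kg.
Tool frame: the origin (TCP) lies at the very end of the fingers, on their centre line; the grasp point (between the pads) lies 19 mm behind it; z points along the fingers, y is the direction in which the jaws open and shut (so a half turn about z gives the same grasp; the last joint's range is limited). The gripper opens to 85 mm and grips with 20 to 120 N. Pads are 22 mm wide; open, the fingers measure 114 mm over their backs; the gripper's body (76 mm by 85 mm) begins 54 mm behind the grasp point. The pads swing forward as they close: fully open they stand 13 mm farther back than shut.
Start: joints at [-1.271, 0.333, 0.04, 1.465, -0.013, 1.343, -0.059], TCP at [0.252, 0.599, 0.231] pointing down, gripper open.
Joint ranges: [-2.58, 2.58], [-0.38, 2.09], [-1.3, 1.39], [0.25, 2.4], [-1.5, 4.64], [0.08, 2.09], [-2.65, 2.65]. Speed limits (rad/s): [2.22, 2.22, 2.79, 2.79, 3.14, 3.14, 3.14].

### API

Orientations are given as a unit quaternion [w, x, y, z].
In Python, from station import ctrl, cams, cut_out, tip_of gives the robot as it stands.
- The arm moves only by the shell command python3 -m handwheel 'ROWS' [FORCE]. ROWS is JSON, a list of rows, each a list of 7 numbers: the turn, a rotation vector about the tool's x, y, z in degrees, then the shift along the tool's x, y, z in m, then the opening in per cent of the stroke, from 0 (shut) to 100 (fully open). A call has 1 to 12 rows; each row shifts and turns the commanded pose from where the row before left it, along the tool's axes as they then stand; what a row does not reach is not made up. A row lasts 1/8 s, in which the tool goes at most 62.5 mm and 10.7 degrees, less where a joint would pass 70% of its speed; a pose out of reach is approached as far as the arm can. A call is refused whole if a number of a shift passes 0.0625 or a number of a turn 10.7, either way. A call with a gripper value outside its range is refused whole. The fingers move at their own pace and stop on an object; FORCE is the grip in N (left out, the last holds). Time passes only in rows, so rows that do not move let the fingers close. It gives the time, the measured TCP pose, the force and the opening at its end, in the units of the state.
- ctrl.get_obs(): the state, without advancing time (a new reading comes with each control period).
- cams.capture(name): name is "scene" or "top"; returns the picture (384x512x3 uint8, red, green, blue); there is no depth.
- cams.get_calibration(name): a dict with "vertical_fov" (degrees; the focal length in pixels is half the picture's height over the tangent of half this angle, whatever the lens; pixels are square), "cx", "cy" (the principal point, pixels), "dist_coeffs" ([k1, k2, p1, p2, k3] as OpenCV has them; the pictures are not rectified), "view" (4x4, takes a point from world to camera coordinates). Camera axes: x right, y up, looking along -z (the intrinsics and any distortion apply to the point x, -y, -z); pixel columns grow to the right and rows downward; lengths in m; the calibration is good to about 2 mm. A picture is of the moment at which its call begins. get_calibration takes no time and is no camera call.
- ctrl.close_job(): hands the job in, once; it reports no verdict.
Trained networks look in the newest picture that a camera, given by its name, has taken for a name from the list of things; names that differ only in an ending like _2 or _b are one class to them, and where a whole thing is asked for, a point or a joint stands for the part that bears it (a point fixed in the world has none). Each returns a list of dicts, best first, with "conf" (0 to 1); they miss things now and then, are a little off and sometimes report something else, mostly with a low value. They report only what shows in the picture. A call takes as long as a camera call. They do not tell look-alikes from the thing itself.
- cut_out(camera, thing): "mask" (384x512 bool, what is visible of it).
- tip_of(camera, thing): "position" ([x, y, z] in m, in world coordinates, good to about 4 mm: a listed point, or the origin of a listed thing).
The state is a dict: "time": time; "joint_pos": joint angles; "dq": joint speeds; "effort": joint torques, N m; "position": TCP position; "ee_rot": TCP orientation; "contact_force": force on the tool from outside, world axes, zero at the start; "torque": the same for the moment, N m; "finger_gap": finger opening in m.
Only numpy, scipy, OpenCV 4.12 (cv2) and the standard library are available. Lean on these libraries where they do the work, as an engineer would, in place of code of your own. Each camera call takes 0.05 s, during which the arm holds its last target. There are 200 camera calls.

### The job

Press the thumb latch of the aluminium case so that its sprung lid pops open, then lift every chocolate block out of the mould and press it fully home into the cutout of its own shape and size in the case's insert. When all the blocks there are lie home, push the lid down until it snaps shut and stays shut, and leave the garlic and the egg cup where they stand.

Things in the scene. Friction and masses are not known exactly. Their poses are not given: they have to be found in the camera images.
- big_round: Rigid dark chocolate large round block, 40 mm across, 26 mm tall, 50 g, upright sides, its lowest 5 mm bevelled in by 3 mm all round. Origin: centre of its underside, z up when upright. Starts upright in its cavity of the mould, 10 mm deep, 16 mm standing above the mould's top; may be absent.
- small_round: Rigid dark chocolate small round block, 30 mm across, 26 mm tall, 50 g, upright sides, its lowest 5 mm bevelled in by 3 mm all round. Origin: centre of its underside, z up when upright. Starts upright in its cavity of the mould, 10 mm deep, 16 mm standing above the mould's top; may be absent.
- big_square: Rigid dark chocolate large square block, 38 x 38 mm, 26 mm tall, 50 g, upright sides, its lowest 5 mm bevelled in by 3 mm all round. Origin: centre of its underside, z up when upright. Starts upright in its cavity of the mould, 10 mm deep, 16 mm standing above the mould's top; may be absent.
- small_square: Rigid dark chocolate small square block, 28 x 28 mm, 26 mm tall, 50 g, upright sides, its lowest 5 mm bevelled in by 3 mm all round. Origin: centre of its underside, z up when upright. Starts upright in its cavity of the mould, 10 mm deep, 16 mm standing above the mould's top; may be absent.
- bar: Rigid dark chocolate oblong block, 54 mm along its own x, 26 mm along its own y, 26 mm tall, 50 g, upright sides, its lowest 5 mm bevelled in by 3 mm all round. Origin: centre of its underside, z up when upright. Starts upright in its cavity of the mould, 10 mm deep, 16 mm standing above the mould's top; may be absent.
- slot_big_round (a point): Centre of the floor of the case's cutout for the big round, 12 mm below the white insert's flat top. The cutout is that block's outline plus 1 mm all round; axes as the case's. Two small sprung lips in its front and back walls stop the block 4 to 5 mm above the floor; pushing it past them takes roughly 5 to 10 N, then they grip it. Fully home, the block's origin lies at this point.
- slot_small_round (a point): Centre of the floor of the case's cutout for the small round, 12 mm below the white insert's flat top. The cutout is that block's outline plus 1 mm all round; axes as the case's. Two small sprung lips in its front and back walls stop the block 4 to 5 mm above the floor; pushing it past them takes roughly 5 to 10 N, then they grip it. Fully home, the block's origin lies at this point.
- slot_big_square (a point): Centre of the floor of the case's cutout for the big square, 12 mm below the white insert's flat top. The cutout is that block's outline plus 1 mm all round; axes as the case's. Two small sprung lips in its front and back walls stop the block 4 to 5 mm above the floor; pushing it past them takes roughly 5 to 10 N, then they grip it. Fully home, the block's origin lies at this point.
- slot_small_square (a point): Centre of the floor of the case's cutout for the small square, 12 mm below the white insert's flat top. The cutout is that block's outline plus 1 mm all round; axes as the case's. Two small sprung lips in its front and back walls stop the block 4 to 5 mm above the floor; pushing it past them takes roughly 5 to 10 N, then they grip it. Fully home, the block's origin lies at this point.
- slot_bar (a point): Centre of the floor of the case's cutout for the bar, 12 mm below the white insert's flat top. The cutout is that block's outline plus 1 mm all round; axes as the case's. Two small sprung lips in its front and back walls stop the block 4 to 5 mm above the floor; pushing it past them takes roughly 5 to 10 N, then they grip it. Fully home, the block's origin lies at this point.
- case: Flat aluminium case, 314 mm wide (its y), 114 mm deep (its x), base 32 mm high, standing fast on the worktop. Origin: centre of its underside; -x is the front with the thumb latch, +x the hinge side. In the base is a rigid white insert with five shaped cutouts in one row along y; its flat top is at z = 32 mm, level with the rim. With the lid shut the case is 54 mm high.
- lid (a joint): Lid of the case, a hollow cover 21 mm high hinged along the back edge (x = +57 mm, z = 32 mm in the case's frame), rad: 0 shut (about 0.005 to 0.01 when held by the latch), 1.8 fully open, leaning back a little past upright, its top edge then about 145 mm above the worktop. A spring throws it open as soon as the latch lets go and holds it open; pushing it down takes 2 to 3 N at the front edge, and the last 10 mm 7 to 12 N until the latch snaps over its lip.
- latch (a joint): Thumb latch of the case, rad: 0 at rest, grows as its pad is pressed down, lets the lid go at about 0.18, stop at 0.35. A spring returns it; 4 to 6 N on the pad lets the lid go. The lid cannot be shut any other way than pushing it down until the hook snaps over; the hook gives way by itself.
- latch_pad (a point): Middle of the top face of the latch's thumb pad, a ribbed steel tab 40 mm (x) by 44 mm (y) that sticks out in front of the case, its top 30 mm above the worktop; this point lies 38 mm in front of the case; press it straight down, 6 to 10 mm (nearer the case the hook arm, 61 mm high, is in the way).
- lid_hinge (a point): Middle of the lid's hinge line (axis along the case's y), 32 mm above the worktop at the case's back edge; axes turn with the lid: -x from the hinge to the lid's free edge (114 mm), +z out of the lid's outer face.
- lid_edge (a point): Point on the lid's outer face, in the middle of its width, 99 mm from the hinge line (15 mm from the free edge) and 21 mm out from the hinge plane: a good place to push the lid shut.
- mould: Lower half of a two-part casting mould, pale, 150 x 236 x 16 mm on a 166 x 252 mm, 4 mm thick steel tray, standing fast. Origin: centre of its underside. Flat top with shallow cavities, two rows, in the shapes of the blocks with 1 mm play.
- garlic: Garlic bulb, 50 mm, a bystander. Origin: centre of its underside.
- egg_cup: Egg cup, 48 mm across, 56 mm high, a bystander. Origin: centre of its underside.
There are look-alikes about, which are no part of the job. What is shaped like the big_square but pink or turquoise is not meant.

How it is judged:
By the outcome, as a careful person would: the job done as asked, in the order asked, and still so for the second after the job is handed in, with the robot touching nothing.
Of big_round, small_round, big_square, small_square, bar only 3 to 5 are there at a start; the rules pass over those that are not, and their reading is None.
At some moment in a run one of big_round, small_round, big_square, small_square, bar may be knocked a few centimetres aside while the robot is not near it.
Once in a run the grip may slacken for a moment while it holds something.
It also fails if it takes over 210 s, if anything falls off the work surface, if the arm or the gripper's body presses on something with over 40 N, if the wrist force passes 120 N, or if a joint passes its speed limit or range.

## Working session

There is one attempt and no reset: what is moved stays moved. The work goes in short steps, Python scripts to look and compute and a shell command to move; the robot and the scene stay as the last step left them, time stands still between calls to the robot, and variables do not carry over. Pictures are saved under pics/ and viewed, about 12 in all and at most 16, crops included, and the job is handed in when it is done.

```bash
mkdir -p pics; ls; cat > h.py <<'E'
import numpy as np, cv2
from station import ctrl, cams, cut_out, tip_of
from scipy.spatial.transform import Rotation as R
def snap(cam,fn=None,crop=None,scale=1):
    im=cams.capture(cam)
    if fn:
        o=im[...,::-1]
        if crop: o=o[crop[1]:crop[3],crop[0]:crop[2]]
        cv2.imwrite('pics/'+fn,cv2.resize(o,None,fx=scale,fy=scale,interpolation=cv2.INTER_CUBIC))
    return im
def K(cam):
    c=cams.get_calibration(cam); f=192/np.tan(np.radians(c['vertical_fov'])/2)
    return np.array([[f,0,c['cx']],[0,f,c['cy']],[0,0,1]]),np.array(c['dist_coeffs'],float),np.array(c['view'],float)
def proj(cam,p):
    k,d,v=K(cam); p=np.atleast_2d(p).astype(float); q=(v[:3,:3]@p.T).T+v[:3,3]; q=q*[1,-1,-1]
    return cv2.projectPoints(q,np.zeros(3),np.zeros(3),k,d)[0].reshape(-1,2)
def back(cam,uv,z):
    k,d,v=K(cam); u=cv2.undistortPoints(np.array(uv,float).reshape(-1,1,2),k,d).reshape(-1,2)
    o=-v[:3,:3].T@v[:3,3]; r=np.c_[u[:,0],-u[:,1],-np.ones(len(u))]@v[:3,:3]
    return o+r*((z-o[2])/r[:,2])[:,None]
def state():
    o=ctrl.get_obs(); q=np.array(o['ee_rot']); Rm=R.from_quat(q[[1,2,3,0]]).as_matrix()
    return o,np.array(o['position']),Rm
E
python3 - <<'E'
from h import *
np.set_printoptions(precision=4,suppress=True)
for c in('scene','top'):
    snap(c,c+'0.png',scale=1.5)
    k,d,v=K(c);print(c,k[0,0],d,-v[:3,:3].T@v[:3,3])
    for t in ['big_round','small_round','big_square','small_square','bar','case','latch_pad','lid_edge','lid_hinge','mould','garlic','egg_cup']:
        print(t,[(np.round(r['position'],3),round(r['conf'],2)) for r in tip_of(c,t)][:4])
o,p,Rm=state();print(o['time'],p,Rm,o['finger_gap'])
E
```

```text
pics
scene 448.49811755567714 [-0.1496  0.      0.      0.      0.    ] [ 0.1821 -0.7675  0.7705]
big_round []
small_round [(array([0.546, 0.253, 0.005]), 0.5)]
big_square [(array([0.599, 0.139, 0.005]), 0.76), (array([ 0.526,  0.022, -0.001]), 0.64), (array([ 0.391,  0.229, -0.004]), 0.64)]
small_square [(array([0.534, 0.18 , 0.005]), 0.67)]
bar [(array([0.608, 0.213, 0.008]), 0.45)]
case [(array([ 0.551, -0.209, -0.001]), 0.82), (array([ 0.54 , -0.162,  0.026]), 0.41)]
latch_pad [(array([ 0.456, -0.228,  0.029]), 0.71)]
lid_edge [(array([ 0.507, -0.216,  0.057]), 0.74), (array([0.612, 0.214, 0.004]), 0.63)]
lid_hinge [(array([ 0.606, -0.199,  0.028]), 0.65), (array([ 0.396, -0.007, -0.006]), 0.17)]
mould [(array([0.574, 0.214, 0.002]), 0.6)]
garlic [(array([0.721, 0.016, 0.003]), 0.6)]
egg_cup [(array([ 0.395, -0.   , -0.004]), 0.86), (array([ 0.573, -0.335,  0.02 ]), 0.2)]
top 423.2383640768563 [-0.0733  0.      0.      0.      0.    ] [0.5023 0.0105 1.118 ]
big_round []
small_round [(array([0.547, 0.256, 0.006]), 0.47)]
big_square [(array([0.594, 0.136, 0.004]), 0.66), (array([ 0.389,  0.224, -0.002]), 0.54), (array([ 0.527,  0.02 , -0.001]), 0.47)]
small_square [(array([0.527, 0.177, 0.006]), 0.48), (array([0.546, 0.259, 0.007]), 0.21)]
bar [(array([0.611, 0.207, 0.008]), 0.52), (array([ 0.458, -0.229,  0.03 ]), 0.51)]
case [(array([ 0.547, -0.208, -0.001]), 0.73)]
latch_pad [(array([ 0.461, -0.228,  0.026]), 0.66)]
lid_edge [(array([ 0.513, -0.216,  0.05 ]), 0.57)]
lid_hinge [(array([ 0.608, -0.203,  0.035]), 0.59)]
mould [(array([ 0.573,  0.215, -0.003]), 0.84)]
garlic [(array([0.716, 0.014, 0.002]), 0.54)]
egg_cup [(array([ 0.399, -0.007,  0.001]), 0.86)]
1.3 [0.2524 0.599  0.2313] [[-0.9215  0.3884 -0.    ]
 [ 0.3884  0.9215 -0.    ]
 [ 0.     -0.0001 -1.    ]] 0.08553060456960027
```

View pics/top0.png

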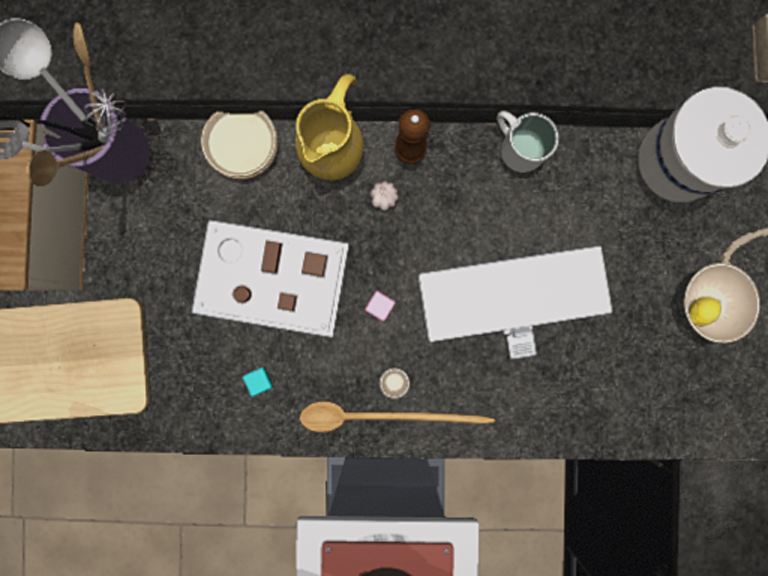

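View pics/scene0.png

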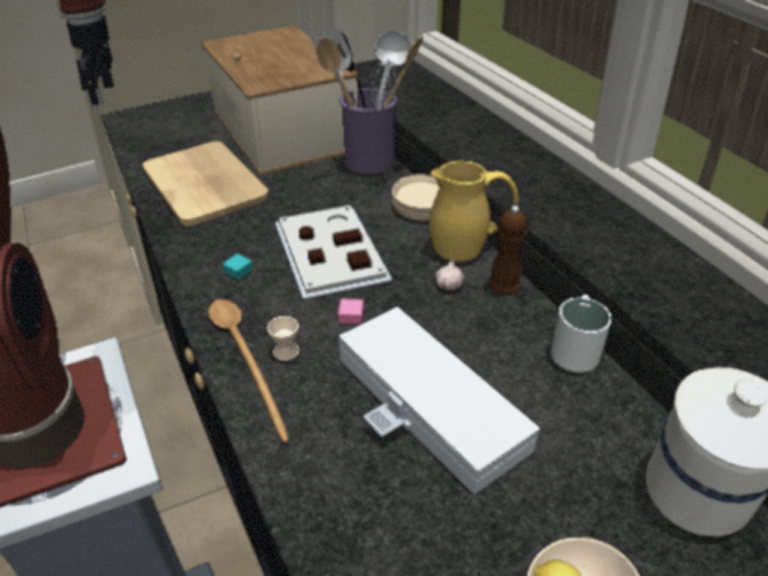

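Top view (768-px scale): the dark candidates in the mould are the bar (272,257), big square (315,264), small round (242,294) and small square (288,302). The big round's cavity at (230,250) is empty. The look-alikes are the pink block (380,305) and the turquoise one (257,381), both excluded by colour. Next I fit the poses to the masks.

```bash
cat >> h.py <<'E'
from scipy.optimize import minimize
DIM={'bar':(.054,.026),'big_square':(.038,.038),'small_square':(.028,.028),'small_round':(.03,.03),'case':(.114,.314),'mould':(.166,.252)}
def prism(name,x,y,a,z0,z1):
    l,w=DIM[name]
    if 'round' in name: t=np.linspace(0,2*np.pi,24,endpoint=False); q=np.c_[np.cos(t),np.sin(t)]*l/2
    else: q=np.array([[1,1],[1,-1],[-1,-1],[-1,1]])*[l/2,w/2]
    c,s=np.cos(a),np.sin(a); q=q@np.array([[c,s],[-s,c]])+[x,y]
    return np.vstack([np.c_[q,np.full(len(q),z)] for z in (z0,z1)])
def fit(name,masks,x0,z0,z1):
    S=8
    ms={}
    for c,m in masks.items():
        ys,xs=np.where(m); b=(xs.min()-8,ys.min()-8,xs.max()+9,ys.max()+9)
        b=(max(b[0],0),max(b[1],0),b[2],b[3])
        sub=m[b[1]:b[3],b[0]:b[2]].astype(np.uint8)
        S=8 if len(xs)<2000 else 3
        ms[c]=(b,S,cv2.resize(sub*255,None,fx=S,fy=S,interpolation=cv2.INTER_LINEAR)>127)
    def cost(p):
        t=0
        for c,(b,S,m) in ms.items():
            uv=(proj(c,prism(name,p[0]/1e3,p[1]/1e3,p[2]/50,z0,z1))-[b[0],b[1]]+.5)*S-.5
            h=cv2.convexHull(uv.astype(np.float32)); im=np.zeros(m.shape,np.uint8)
            cv2.fillConvexPoly(im,np.round(h*16).astype(np.int32),1,shift=4); im=im>0
            t+=1-(im&m).sum()/max(1,(im|m).sum())
        return t/len(ms)
    best=None
    for a in ([x0[2]] if len(x0)>2 else [-.4,-.15,.15,.4]):
        s=[x0[0]*1e3,x0[1]*1e3,a*50]
        sim=np.array([s]+[np.array(s)+d for d in ([5,0,0],[0,5,0],[0,0,6])])
        r=minimize(cost,s,method='Nelder-Mead',options=dict(initial_simplex=sim,xatol=.05,fatol=1e-4))
        if best is None or r.fun<best.fun: best=r
    return np.array([best.x[0]/1e3,best.x[1]/1e3,best.x[2]/50]),1-best.fun
def mask_near(cam,name,p):
    u=proj(cam,p)[0]; out=[]
    for r in cut_out(cam,name):
        m=np.array(r['mask']); ys,xs=np.where(m)
        if len(xs): out.append((np.hypot(xs.mean()-u[0],ys.mean()-u[1]),m))
    out.sort(key=lambda t:t[0])
    return out[0][1] if out and out[0][0]<25 else None
E
cat > m1.py <<'E'
from h import *
np.set_printoptions(precision=4,suppress=True)
for c in('scene','top'): snap(c)
G={'case':(.549,-.208,.15),'mould':(.573,.215,-.16),'bar':(.610,.21),'big_square':(.596,.137),'small_square':(.530,.178),'small_round':(.547,.255)}
for n,g in G.items():
    zz=(0,.054) if n=='case' else (0.0,.004) if n=='mould' else (.016,.032)
    ms={c:mask_near(c,n,[g[0],g[1],.02]) for c in('scene','top')}
    ms={c:m for c,m in ms.items() if m is not None}
    for sub in (list(ms),)+tuple([c] for c in ms):
        p,i=fit(n,{c:ms[c] for c in sub},g if len(g)>2 else (*g,-.16) if 0 else g,*zz); print(n,sub,p[:2],np.degrees(p[2]).round(1),i.round(3))
    if n in('bar','big_square','small_square','small_round'):
        for h in (.004,): 
            p,i=fit(n,ms,g,zz[0]+h,zz[1]+h); print('   +4mm',p[:2],np.degrees(p[2]).round(1),i.round(3))
E
time python3 m1.py
```

```text
case ['scene', 'top'] [ 0.5488 -0.2103] 9.6 0.923
case ['scene'] [ 0.5476 -0.2089] 9.4 0.949
case ['top'] [ 0.5514 -0.2122] 9.8 0.925
mould ['scene', 'top'] [0.5711 0.2152] -8.6 0.789
mould ['scene'] [0.5713 0.2193] -8.8 0.768
mould ['top'] [0.5724 0.2106] -9.0 0.838
bar ['scene', 'top'] [0.6063 0.2076] -10.0 0.862
bar ['scene'] [0.6068 0.2083] -13.8 0.879
bar ['top'] [0.6056 0.2074] -9.1 0.859
   +4mm [0.6051 0.2056] -10.9 0.842
big_square ['scene', 'top'] [0.5945 0.1331] -8.2 0.892
big_square ['scene'] [0.5937 0.1341] -9.2 0.946
big_square ['top'] [0.5956 0.1317] -9.1 0.901
   +4mm [0.5934 0.1306] -13.1 0.875
small_square ['scene', 'top'] [0.5279 0.1782] -6.8 0.82
small_square ['scene'] [0.5275 0.1804] -8.4 0.884
small_square ['top'] [0.5298 0.1777] -11.7 0.831
   +4mm [0.5273 0.1768] -5.9 0.802
small_round ['scene'] [0.54   0.2609] -20.1 0.844
small_round ['scene'] [0.54   0.2609] -20.1 0.844
   +4mm [0.5387 0.2557] 4.2 0.838
real	0m12.639s
user	0m6.484s
sys	0m0.259s
```

```bash
cat >> h.py <<'E'
CASE=(.549,-.2097,np.radians(9.6))
def case2w(cx,cy,z=0):
    c,s=np.cos(CASE[2]),np.sin(CASE[2]); return np.array([CASE[0]+c*cx-s*cy,CASE[1]+s*cx+c*cy,z])
def go(target,yaw=None):
    "delta in tool axes to world target; yaw (deg) wanted for tool y axis"
    o,p,Rm=state(); y=np.degrees(np.arctan2(Rm[1,1],Rm[0,1])); 
    print('t',round(o['time'],2),'pos',p.round(4),'yaw',round(y,2),'tilt',np.degrees(np.arccos(-Rm[2,2])).round(2),'gap',round(o['finger_gap'],4),'F',np.round(o['contact_force'],1))
    if yaw is not None:
        t=-((yaw-y+90)%180-90); print('turn z',round(t,2)); Rm=Rm@R.from_rotvec([0,0,np.radians(t)]).as_matrix()
    print('shift',(Rm.T@(np.array(target)-p)).round(4))
E
python3 -m handwheel '[[0,0,10.7,0,0,0,0],[0,0,10.7,0,0,0,0],[0,0,10.7,0,0,0,0],[0,0,10.7,0,0,0,0],[0,0,10.7,0,0,0,0],[0,0,4,0,0,0,0]]' 60
python3 -m handwheel '[[0,0,0,-0.043,0.031,0,0],[0,0,0,-0.043,0.031,0,0],[0,0,0,-0.043,0.031,0,0],[0,0,0,-0.043,0.031,0,0],[0,0,0,-0.043,0.031,0,0],[0,0,0,-0.043,0.031,0,0],[0,0,0,-0.043,0.031,0,0],[0,0,0,-0.043,0.031,0,0],[0,0,0,0,0,0,0]]'
python3 -c "
from h import *
go(case2w(-.098,0,.05),9.6)"
```

```text
time: 2.75
position: [0.2523, 0.599, 0.2313]
ee_rot: [0.0, 0.647, 0.763, -0.0]
contact_force: [-0.3, -0.9, 0.7]
finger_gap: -0.0
time: 3.88
position: [0.5578, 0.2962, 0.2315]
ee_rot: [0.001, 0.648, 0.762, -0.0]
contact_force: [-0.5, 0.4, 0.2]
finger_gap: -0.0002
t 3.88 pos [0.5578 0.2962 0.2315] yaw 9.2 tilt 0.15 gap -0.0002 F [-0.5  0.4  0.2]
turn z -0.4
shift [-0.4969 -0.1913  0.1824]
```

```bash
python3 -m handwheel '[[0,0,0,-0.0497,-0.0191,0.005,0],[0,0,0,-0.0497,-0.0191,0.005,0],[0,0,0,-0.0497,-0.0191,0.005,0],[0,0,0,-0.0497,-0.0191,0.005,0],[0,0,0,-0.0497,-0.0191,0.005,0],[0,0,0,-0.0497,-0.0191,0.005,0],[0,0,0,-0.0497,-0.0191,0.005,0],[0,0,0,-0.0497,-0.0191,0.005,0],[0,0,0,-0.0497,-0.0191,0.005,0],[0,0,0,-0.0497,-0.0191,0.005,0],[0,0,-0.4,0,0,0,0]]'
python3 -m handwheel '[[0,0,0,0,0,0.04,0],[0,0,0,0,0,0.04,0],[0,0,0,0,0,0.04,0],[0,0,0,0,0,0.01,0],[0,0,0,0,0,0,0]]'
python3 -c "
from h import *
go(case2w(-.098,0,.05),9.6)
snap('scene','latch.png',(200,180,420,340),3)
print([(np.round(r['position'],3),round(r['conf'],2)) for r in tip_of('scene','latch_pad')])"
```

```text
time: 5.25
position: [0.4482, -0.2239, 0.1814]
ee_rot: [0.0, 0.645, 0.765, -0.0]
contact_force: [0.1, 1.1, 0.5]
finger_gap: -0.0
time: 5.88
position: [0.4499, -0.2201, 0.0517]
ee_rot: [-0.0, 0.642, 0.767, -0.0]
contact_force: [-0.6, 0.3, 0.4]
finger_gap: -0.0002
t 5.88 pos [ 0.4499 -0.2201  0.0517] yaw 10.09 tilt 0.03 gap -0.0002 F [-0.6  0.3  0.4]
turn z 0.49
shift [-0.0063  0.0015  0.0017]
[(array([ 0.457, -0.227,  0.033]), 0.56), (array([0.532, 0.178, 0.006]), 0.47)]
```

View pics/latch.png

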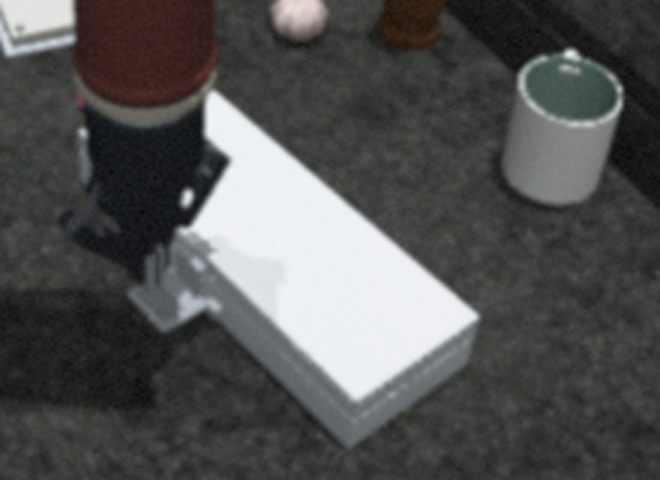

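The closed tip (~155,285) is over the rear half of the pad (170,305). I shift 6 mm sideways and press.

```bash
python3 -m handwheel '[[0,0,0,-0.006,0,0,0],[0,0,0,0,0,0.01,0],[0,0,0,0,0,0.01,0],[0,0,0,0,0,0.004,0],[0,0,0,0,0,0.003,0],[0,0,0,0,0,0.002,0],[0,0,0,0,0,0,0]]'
python3 -m handwheel '[[0,0,0,0,0,-0.02,0],[0,0,0,0,0,-0.04,0],[0,0,0,0,-0.02,-0.06,0],[0,0,0,0,-0.02,-0.06,0],[0,0,0,0,0,0,0]]'
python3 -c "
from h import *
go(case2w(-.098,0,.05),9.6)
snap('top','open.png',(255,110,455,270),4)
for n in ['slot_'+k for k in ('small_round','big_square','small_square','bar','big_round')]+['lid_edge']:
  print(n,[(np.round(r['position'],3),round(r['conf'],2)) for r in tip_of('top',n)][:2])
snap('scene')
for n in ['slot_'+k for k in ('small_round','big_square','small_square','bar','big_round')]+['lid_edge']:
  print(n,[(np.round(r['position'],3),round(r['conf'],2)) for r in tip_of('scene',n)][:2])
"
```

```text
time: 6.85
position: [0.4491, -0.2268, 0.0218]
ee_rot: [-0.001, 0.643, 0.766, -0.001]
contact_force: [-5.7, -1.0, 5.4]
finger_gap: 0.0001
time: 7.48
position: [0.4132, -0.2347, 0.2053]
ee_rot: [0.003, 0.643, 0.766, 0.004]
contact_force: [-0.1, 0.6, -0.8]
finger_gap: -0.0002
t 7.47 pos [ 0.4132 -0.2347  0.2053] yaw 9.98 tilt 0.55 gap -0.0002 F [-0.1  0.6 -0.8]
turn z 0.38
shift [0.0021 0.0386 0.1556]
slot_small_round [(array([ 0.562, -0.272,  0.017]), 0.78)]
slot_big_square [(array([ 0.57 , -0.335,  0.021]), 0.88), (array([ 0.46 , -0.228,  0.031]), 0.25)]
slot_small_square [(array([ 0.539, -0.159,  0.018]), 0.87), (array([ 0.607, -0.203,  0.036]), 0.35)]
slot_bar [(array([ 0.552, -0.212,  0.019]), 0.7)]
slot_big_round [(array([ 0.53 , -0.097,  0.017]), 0.58)]
lid_edge [(array([ 0.652, -0.193,  0.122]), 0.98), (array([ 0.552, -0.212,  0.021]), 0.32)]
slot_small_round [(array([ 0.564, -0.275,  0.022]), 0.77), (array([ 0.608, -0.2  ,  0.03 ]), 0.38)]
slot_big_square [(array([ 0.574, -0.337,  0.022]), 0.67)]
slot_small_square [(array([ 0.543, -0.162,  0.028]), 0.63), (array([ 0.563, -0.278,  0.021]), 0.63)]
slot_bar [(array([ 0.554, -0.222,  0.018]), 0.6)]
slot_big_round [(array([ 0.528, -0.099,  0.019]), 0.64)]
lid_edge [(array([ 0.649, -0.195,  0.126]), 0.89)]
```

View pics/open.png

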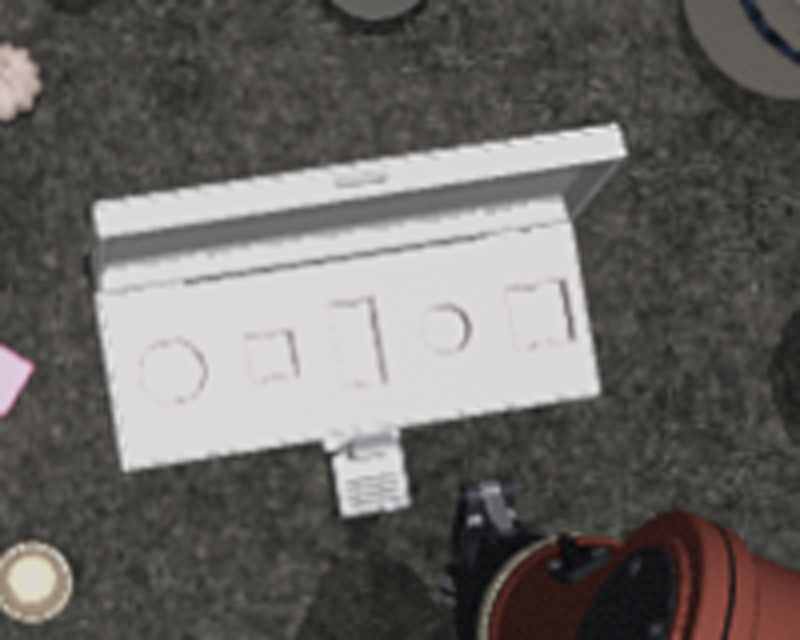

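```bash
python3 - <<'E'
from h import *
np.set_printoptions(precision=4,suppress=True)
P={'bl':(100,293),'br':(572,222),'fr':(600,395),'fl':(124,469),'sq':(272,357),'bar':(358.5,342),'sr':(446,328),'BS':(541,313),'BR':(173,371)}
w={k:back('top',[[(u-1.5)/4+255,(v-1.5)/4+110]],.032)[0] for k,(u,v) in P.items()}
for k in w: print(k,w[k])
c=(w['bl']+w['br']+w['fr']+w['fl'])/4; e=(w['bl']-w['br']+w['fl']-w['fr']); e/=np.linalg.norm(e); a=np.degrees(np.arctan2(-e[0],e[1]))
print('case',c,a)
N={'sq':[.541,-.1605],'bar':[.553,-.217],'sr':[.563,-.2735],'BS':[.572,-.336],'BR':[.529,-.098]}
for k in N:
    for s in (w[k][:2],np.array(N[k])):
        d=s-c[:2]; print(k,'incase',d@[e[1],-e[0]],d@e[:2])
E
```

```text
bl [ 0.5802 -0.0505  0.032 ]
br [ 0.6319 -0.3578  0.032 ]
fr [ 0.5195 -0.3762  0.032 ]
fl [ 0.4675 -0.0675  0.032 ]
sq [ 0.5408 -0.1619  0.032 ]
bar [ 0.5514 -0.2178  0.032 ]
sr [ 0.5614 -0.2748  0.032 ]
BS [ 0.5721 -0.3372  0.032 ]
BR [ 0.5308 -0.0981  0.032 ]
case [ 0.5498 -0.213   0.032 ] 9.556626390383192
sq incase -0.00035962191575771366 0.05189515976281827
sq incase 7.27349174607081e-05 0.05321314316516324
bar incase 0.000775075361341917 -0.0050563686436799985
bar incase 0.0025259396586834594 -0.00449501731927468
sr incase 0.0011614682594234887 -0.06290451423112667
sr incase 0.003006900398847772 -0.06187113322795589
BS incase 0.0014354118915644789 -0.12618739370257429
BS incase 0.0015056054112128898 -0.12499795885193371
BR incase 0.00033654481235474595 0.11642040260748905
BR incase -0.001384336096491899 0.11683803565277613
```

```bash
python3 -m handwheel '[[0,0,9.5,0,0,0,65],[0,0,9.5,0,0,0,65]]'
python3 -c "
from h import *
go([.595,.132,.09],-9)"
```

```text
time: 8.43
position: [0.4117, -0.2334, 0.2009]
ee_rot: [0.0, 0.762, 0.648, 0.0]
contact_force: [0.8, -0.8, 0.7]
finger_gap: 0.036
t 8.43 pos [ 0.4117 -0.2334  0.2009] yaw -9.25 tilt 0.0 gap 0.036 F [ 0.8 -0.8  0.7]
turn z -0.25
shift [0.3895 0.1238 0.1109]
```

```bash
python3 -m handwheel '[[0,0,0,0.0487,0.0155,0.002,65],[0,0,0,0.0487,0.0155,0.002,65],[0,0,0,0.0487,0.0155,0.002,65],[0,0,0,0.0487,0.0155,0.002,65],[0,0,0,0.0487,0.0155,0.002,65],[0,0,0,0.0487,0.0155,0.01,65],[0,0,0,0.0487,0.0155,0.04,65],[0,0,0,0.0487,0.0155,0.05,65],[0,0,0,0,0,0,65],[0,0,0,0,0,0,65]]'
python3 -c "
from h import *
go([.595,.132,.03],-9)
snap('scene','bs.png',(170,120,290,210),5)"
```

```text
time: 9.68
position: [0.5911, 0.124, 0.0986]
ee_rot: [0.0, 0.76, 0.65, -0.001]
contact_force: [1.0, -0.4, 0.8]
finger_gap: 0.0555
t 9.68 pos [0.5911 0.124  0.0986] yaw -8.97 tilt 0.07 gap 0.0555 F [ 1.  -0.4  0.8]
turn z 0.03
shift [0.0086 0.0026 0.0686]
```

View pics/bs.png

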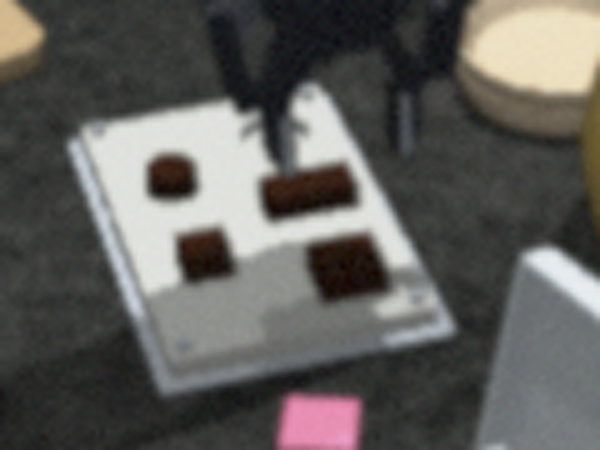

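The crop shows four blocks in place: small round (172,178), bar (308,190), small square (205,255) and big square (348,265). Pink is outside the mould at (320,420). The jaws are at the right height and spread to take the big square, so I descend.

```bash
python3 -m handwheel '[[0,0,0,0.0086,0.0026,0.02,65],[0,0,0,0,0,0.03,65],[0,0,0,0,0,0.0196,65],[0,0,0,0,0,0.005,65],[0,0,0,0,0,0.005,65],[0,0,0,0,0,0,65]]'
python3 -m handwheel '[[0,0,0,0,0,0,30],[0,0,0,0,0,0,30],[0,0,0,0,0,0,30],[0,0,0,0,0,0,30],[0,0,0,0,0,0,30]]' 70
python3 -m handwheel '[[0,0,0,0,0,-0.01,30],[0,0,0,0,0,-0.02,30],[0,0,0,0,0,-0.04,30],[0,0,0,0,0,-0.05,30],[0,0,0,0,0,0,30]]'
python3 -c "
from h import *
go([.572,-.337,.15],9.6)"
```

```text
time: 10.48
position: [0.5953, 0.1328, 0.0195]
ee_rot: [0.0, 0.76, 0.65, 0.0]
contact_force: [0.4, 0.2, 0.6]
finger_gap: 0.0553
time: 11.1
position: [0.5959, 0.1329, 0.0202]
ee_rot: [0.0, 0.76, 0.65, 0.001]
contact_force: [0.5, -1.4, 6.3]
finger_gap: 0.0358
time: 11.72
position: [0.5974, 0.1332, 0.1445]
ee_rot: [0.001, 0.76, 0.65, 0.004]
contact_force: [-0.2, -0.1, -0.1]
finger_gap: 0.0357
t 11.72 pos [0.5974 0.1332 0.1445] yaw -8.97 tilt 0.43 gap 0.0357 F [-0.2 -0.1 -0.1]
turn z -18.57
shift [-0.4594 -0.1034 -0.0071]
```

```bash
python3 -m handwheel '[[0,0,-9.3,0,0,-0.01,30],[0,0,-9.3,0,0,-0.01,30],[0,0,0,0,-0.035,0,30],[0,0,0,0,-0.035,0,30],[0,0,0,0,-0.033,0,30],[0,0,0,-0.045,0,0,30],[0,0,0,-0.045,0,0,30],[0,0,0,-0.045,0,0,30],[0,0,0,-0.045,0,0,30],[0,0,0,-0.045,0,0,30],[0,0,0,0,0,0,30]]'
python3 -m handwheel '[[0,0,0,-0.045,0,0,30],[0,0,0,-0.045,0,0,30],[0,0,0,-0.045,0,0,30],[0,0,0,-0.045,0,0,30],[0,0,0,-0.045,0,0,30],[0,0,0,-0.009,0,0.03,30],[0,0,0,0,0,0.03,30],[0,0,0,0,0,0,30]]'
python3 -c "
from h import *
go([.572,-.337,.06],9.6)
snap('top','bs2.png',(355,150,455,225),6)"
```

```text
time: 13.1
position: [0.5304, -0.1103, 0.1592]
ee_rot: [0.0, 0.647, 0.762, -0.001]
contact_force: [-0.2, 0.5, -1.4]
finger_gap: 0.0361
time: 14.1
position: [0.5692, -0.3348, 0.0966]
ee_rot: [-0.003, 0.645, 0.764, -0.0]
contact_force: [0.3, -0.2, 0.2]
finger_gap: 0.0356
t 14.1 pos [ 0.5692 -0.3348  0.0966] yaw 9.69 tilt 0.31 gap 0.0356 F [ 0.3 -0.2  0.2]
turn z 0.09
shift [-0.0028  0.0026  0.0366]
```

View pics/bs2.png

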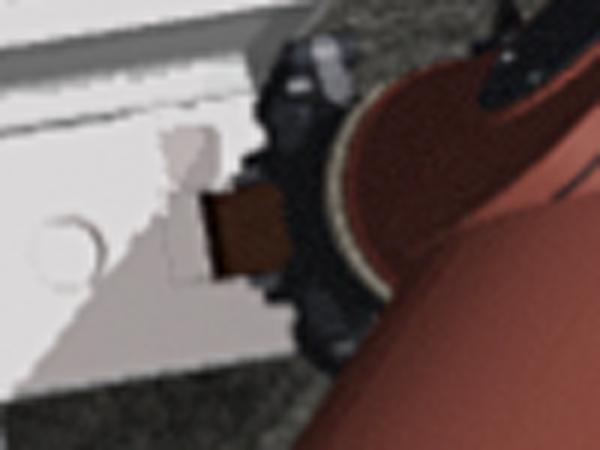

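```bash
cat >> h.py <<'E'
def held(name,cam,h,crop,scale,off=(0,0)):
    "predicted crop pixels of block corners, if centred in the grip; h = tip height above block underside"
    o,p,Rm=state(); y=np.arctan2(Rm[1,1],Rm[0,1])
    for z0 in (p[2]-h+.005,p[2]-h+.026):
        q=prism(name,p[0],p[1],y,z0,z0)[:4]; print(z0.round(4),((proj(cam,q)-[crop[0],crop[1]]+.5)*scale).round(0).tolist())
E
python3 -c "
from h import *
held('big_square','top',.010,(355,150),6)
im=cv2.imread('pics/bs2.png'); print(im[235,180:260:3].mean(1).round().tolist()); print(im[170:300:4,250].mean(1).round().tolist())"
```

```text
0.0936 [[203.0, 187.0], [293.0, 173.0], [308.0, 265.0], [218.0, 279.0]]
0.1146 [[219.0, 183.0], [311.0, 169.0], [327.0, 263.0], [235.0, 277.0]]
[157.0, 158.0, 157.0, 157.0, 160.0, 162.0, 171.0, 155.0, 113.0, 61.0, 27.0, 7.0, 7.0, 17.0, 25.0, 31.0, 35.0, 36.0, 35.0, 33.0, 32.0, 31.0, 31.0, 32.0, 33.0, 34.0, 33.0]
[53.0, 63.0, 53.0, 34.0, 27.0, 28.0, 32.0, 33.0, 33.0, 34.0, 34.0, 34.0, 34.0, 31.0, 29.0, 32.0, 33.0, 32.0, 32.0, 34.0, 34.0, 31.0, 32.0, 33.0, 33.0, 25.0, 35.0, 63.0, 89.0, 117.0, 140.0, 158.0, 162.0]
```

```bash
python3 -m handwheel '[[0,0,0,-0.004,0.003,0.01,30],[0,0,0,0,0,0.02,30],[0,0,0,0,0,0.014,30],[0,0,0,0,0,0.005,30],[0,0,0,0,0,0.004,30],[0,0,0,0,0,0.004,30],[0,0,0,0,0,0,30]]'
python3 -c "
from h import *
go([.572,-.337,.035],9.6)"
```

```text
time: 15.02
position: [0.5747, -0.3388, 0.0431]
ee_rot: [-0.001, 0.645, 0.764, 0.001]
contact_force: [-2.5, 7.3, 7.9]
finger_gap: 0.0359
t 15.03 pos [ 0.5747 -0.3388  0.0431] yaw 9.71 tilt 0.15 gap 0.0359 F [-2.5  7.3  7.9]
turn z 0.11
shift [ 0.0022 -0.0023  0.0081]
```

```bash
python3 -m handwheel '[[0,0,0,0.002,-0.001,0,30],[0,0,0,0.001,-0.001,0,30],[0,0,0,0,0,0.002,30],[0,0,0,0,0,0,30]]'
python3 -c "
from h import *
go([.572,-.337,.035],9.6)"
```

```text
time: 15.52
position: [0.5717, -0.3377, 0.04]
ee_rot: [0.0, 0.645, 0.764, 0.0]
contact_force: [1.1, 0.9, 0.0]
finger_gap: 0.0359
t 15.53 pos [ 0.5717 -0.3377  0.04  ] yaw 9.65 tilt 0.02 gap 0.0359 F [1.1 0.9 0. ]
turn z 0.05
shift [0.0007 0.0004 0.005 ]
```

Free of side load now; I continue down to the lips.

```bash
python3 -m handwheel '[[0,0,0,0,0,0.002,30],[0,0,0,0,0,0.002,30],[0,0,0,0,0,0,30]]'
python3 -m handwheel '[[0,0,0,0,0,0.001,30],[0,0,0,0,0,0,30]]'
```

```text
time: 15.9
position: [0.5717, -0.3377, 0.0359]
ee_rot: [0.0, 0.645, 0.764, 0.0]
contact_force: [3.0, 0.9, 0.6]
finger_gap: 0.0358
time: 16.15
position: [0.5717, -0.3377, 0.035]
ee_rot: [0.0, 0.645, 0.764, 0.0]
contact_force: [2.2, 1.8, 0.2]
finger_gap: 0.0365
```

```bash
python3 -m handwheel '[[0,0,0,0,0,0,60],[0,0,0,0,0,0,60],[0,0,0,0,0,0,60],[0,0,0,0,0,-0.04,60],[0,0,0,0,0,0,0],[0,0,0,0,0,0,0],[0,0,0,0,0,0,0],[0,0,0,0,0,0,0],[0,0,0,0,0,0,0]]'
python3 -m handwheel '[[0,0,0,0,0,0.015,0],[0,0,0,0,0,0.006,0],[0,0,0,0,0,0.003,0],[0,0,0,0,0,0,0]]'
python3 -m handwheel '[[0,0,0,0,0,0.002,0],[0,0,0,0,0,0.002,0],[0,0,0,0,0,0,0]]'
python3 -m handwheel '[[0,0,0,0,0,0.002,0],[0,0,0,0,0,0.002,0],[0,0,0,0,0,0,0]]'
```

```text
time: 17.27
position: [0.5713, -0.3377, 0.0747]
ee_rot: [-0.0, 0.645, 0.764, -0.0]
contact_force: [-0.4, 0.0, 0.7]
finger_gap: 0.0003
time: 17.77
position: [0.5714, -0.3377, 0.0508]
ee_rot: [-0.0, 0.645, 0.764, -0.0]
contact_force: [-0.6, 0.1, 0.3]
finger_gap: -0.0001
time: 18.15
position: [0.5715, -0.3377, 0.0471]
ee_rot: [-0.0, 0.645, 0.764, -0.0]
contact_force: [0.1, 0.2, 0.2]
finger_gap: 0.0001
time: 18.52
position: [0.5719, -0.3378, 0.0461]
ee_rot: [0.0, 0.645, 0.764, 0.001]
contact_force: [-9.0, 7.4, 27.9]
finger_gap: -0.0001
```

```bash
python3 -m handwheel '[[0,0,0,0,0,-0.04,0],[0,0,0,0,0,-0.04,0],[0,0,0,0,0,-0.03,0],[0,0,0,0.05,0,0,80],[0,0,0,0.05,0,0,80],[0,0,0,0.05,0,0,80],[0,0,0,0.05,0,0,80],[0,0,0,0,0,0,80]]'
sed -i "s/^G=.*/G={'bar':(.606,.208),'small_square':(.529,.178),'small_round':(.542,.257)}/; s/(.016,.032)/(.020,.036)/" m1.py
python3 m1.py | grep -v +4
python3 -c "
from h import *
im=snap('top'); b=cv2.inRange(cv2.cvtColor(im,cv2.COLOR_RGB2HSV),(0,60,0),(25,255,140)); 
n,l,s,c=cv2.connectedComponentsWithStats(b[130:240,120:240])
for i in range(1,n):
  if s[i,4]>40:
    u=c[i]+[120,130]; print(u.round(1),s[i,4],back('top',[u],.034)[0].round(4))
go([.606,.208,.07],-9.3)"
```

```text
time: 19.52
position: [0.5381, -0.1357, 0.1529]
ee_rot: [-0.001, 0.643, 0.766, 0.001]
contact_force: [0.2, -0.6, 0.4]
finger_gap: 0.0682
bar ['scene', 'top'] [0.6053 0.2062] -10.5 0.849
bar ['scene'] [0.6048 0.2065] -15.5 0.814
bar ['top'] [0.6056 0.2065] -8.4 0.89
small_square ['scene', 'top'] [0.5281 0.1766] -5.1 0.84
small_square ['scene'] [0.5269 0.1756] -6.2 0.904
small_square ['top'] [0.5306 0.1767] -8.3 0.85
small_round ['scene', 'top'] [0.5398 0.2559] -8.2 0.867
small_round ['scene'] [0.5385 0.2553] -20.2 0.929
small_round ['top'] [0.5414 0.2564] 12.3 0.84
[180.5 170.9] 197 [0.6067 0.2051 0.034 ]
[160.8 195.7] 92 [0.542  0.2543 0.034 ]
[191.  200.9] 103 [0.5299 0.1763 0.034 ]
t 19.98 pos [ 0.5379 -0.1416  0.153 ] yaw 9.56 tilt 0.03 gap 0.0682 F [-0.2 -0.2  0.5]
turn z 18.86
shift [0.356  0.0108 0.0828]
```

```bash
python3 -m handwheel '[[0,0,9.4,0,0,-0.02,80],[0,0,9.4,0,0,0,80],[0,0,0,0.05,0,0,80],[0,0,0,0.05,0,0,80],[0,0,0,0.05,0,0,80],[0,0,0,0.05,0,0,80],[0,0,0,0.05,0.005,0,80],[0,0,0,0.05,0.005,0.02,80],[0,0,0,0.05,0,0.04,80],[0,0,0,0.004,0.0,0.04,80],[0,0,0,0,0,0,80]]'
python3 -c "
from h import *
go([.606,.206,.0235],-9.3)"
```

```text
time: 21.35
position: [0.6019, 0.2055, 0.0708]
ee_rot: [-0.0, 0.761, 0.649, -0.003]
contact_force: [-0.4, -1.2, -0.3]
finger_gap: 0.0684
t 21.35 pos [0.6019 0.2055 0.0708] yaw -9.12 tilt 0.37 gap 0.0684 F [-0.4 -1.2 -0.3]
turn z 0.18
shift [0.0013 0.0042 0.0473]
```

```bash
python3 -m handwheel '[[0,0,0,0.0013,0.004,0.01,80],[0,0,0,0,0,0.02,80],[0,0,0,0,0,0.012,80],[0,0,0,0,0,0.005,80],[0,0,0,0,0,0,80],[0,0,0,0,0,0,50],[0,0,0,0,0,0,50],[0,0,0,0,0,0,50],[0,0,0,0,0,0,50]]' 80
python3 -m handwheel '[[0,0,0,0,0,-0.01,50],[0,0,0,0,0,-0.02,50],[0,0,0,0,0,-0.04,50],[0,0,0,0,0,-0.05,50],[0,0,0,0,0,-0.02,50],[0,0,0,0,0,0,50]]'
python3 -c "
from h import *
go([.5515,-.2175,.07],9.6)"
```

```text
time: 22.48
position: [0.6083, 0.2082, 0.0301]
ee_rot: [-0.001, 0.761, 0.649, 0.001]
contact_force: [-11.9, 0.2, 24.3]
finger_gap: 0.0426
time: 23.22
position: [0.609, 0.207, 0.1691]
ee_rot: [0.0, 0.761, 0.648, 0.002]
contact_force: [0.6, -0.4, -1.1]
finger_gap: 0.0433
t 23.23 pos [0.609  0.207  0.1691] yaw -9.16 tilt 0.19 gap 0.0433 F [ 0.6 -0.4 -1.1]
turn z -18.76
shift [-0.409  -0.1278  0.0983]
```

```bash
python3 -m handwheel '[[0,0,0,-0.05,-0.05,0,80],[0,0,0,-0.05,-0.05,0,80],[0,0,0,-0.05,0,0,80],[0,0,0,-0.05,0,0,80],[0,0,0,0,0,0,80]]'
python3 -c "
from h import *
go([.5515,-.2175,.07],9.6)
snap('scene','b.png',(170,120,290,210),5)
snap('top','t.png',(120,130,270,240),5)"
```

```text
time: 23.85
position: [0.4895, 0.031, 0.1661]
ee_rot: [-0.0, 0.763, 0.646, -0.001]
contact_force: [-1.1, 1.4, 0.6]
finger_gap: 0.0682
t 23.85 pos [0.4895 0.031  0.1661] yaw -9.48 tilt 0.1 gap 0.0682 F [-1.1  1.4  0.6]
turn z -19.08
shift [-0.2553  0.0198  0.0961]
```

View pics/b.png

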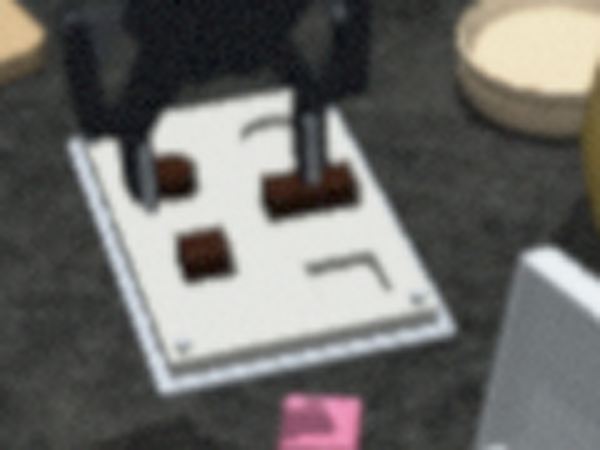

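The bar is still seated at (310,190). The fingers ran over its top: open pads stand higher, and the mould top is at z≈16 mm, with block tops at 32. I have to grip lower.

```bash
sed -i "s/(.020,.036)/(.016,.032)/" m1.py
python3 -m handwheel '[[0,0,0,-0.05,-0.02,0,80],[0,0,0,-0.05,0,0,80],[0,0,0,0,0,0,80]]'
python3 m1.py | grep -v +4
python3 -c "
from h import *
go([.606,.2065,.07],-9.3)"
```

```text
time: 24.32
position: [0.4547, -0.0628, 0.1667]
ee_rot: [-0.0, 0.762, 0.647, -0.0]
contact_force: [0.5, -0.1, 1.1]
finger_gap: 0.0684
bar ['scene', 'top'] [0.6065 0.2073] -6.9 0.63
bar ['scene'] [0.6048 0.2103] 36.3 0.429
bar ['top'] [0.6069 0.2072] -8.1 0.922
t 24.62 pos [ 0.4555 -0.0593  0.1668] yaw -9.02 tilt 0.05 gap 0.0685 F [-0.  -0.4  0.7]
turn z 0.28
shift [0.2867 0.1056 0.0966]Traceback (most recent call last):
  File "m1.py", line 10, in <module>
    p,i=fit(n,{c:ms[c] for c in sub},g if len(g)>2 else (*g,-.16) if 0 else g,*zz); print(n,sub,p[:2],np.degrees(p[2]).round(1),i.round(3))
        ~~~^^^^^^^^^^^^^^^^^^^^^^^^^^^^^^^^^^^^^^^^^^^^^^^^^^^^^^^^^^^^^^^^^^^^^^^
  File "h.py", line 53, in fit
    r=minimize(cost,s,method='Nelder-Mead',options=dict(initial_simplex=sim,xatol=.05,fatol=1e-4))
    res = _minimize_neldermead(fun, x0, args, callback, bounds=bounds,
                               **options)
    fsim[k] = func(sim[k])
              ~~~~^^^^^^^^
    fx = function(np.copy(x), *(wrapper_args + args))
  File "h.py", line 48, in cost
    return t/len(ms)
           ~^~~~~~~~
ZeroDivisionError: division by zero
```

Top view fit is good (IoU 0.92): bar at (.607,.207), yaw −8°.

```bash
python3 -m handwheel '[[0,0,0,0.048,0.018,0,82],[0,0,0,0.048,0.018,0,82],[0,0,0,0.048,0.018,0,82],[0,0,0,0.048,0.018,0,82],[0,0,0,0.048,0.018,0.015,82],[0,0,0,0.048,0.017,0.04,82],[0,0,0,0,0,0.04,82],[0,0,0,0,0,0,82]]'
python3 -c "
from h import *
go([.607,.207,.0145],-8.7)"
```

```text
time: 25.62
position: [0.6032, 0.2054, 0.0697]
ee_rot: [-0.001, 0.761, 0.649, -0.004]
contact_force: [-0.5, -1.2, 1.0]
finger_gap: 0.0699
t 25.62 pos [0.6032 0.2054 0.0697] yaw -9.04 tilt 0.41 gap 0.0699 F [-0.5 -1.2  1. ]
turn z -0.34
shift [0.0024 0.0038 0.0552]
```

```bash
python3 -m handwheel '[[0,0,-0.3,0.002,0.003,0.01,82],[0,0,0,0,0,0.025,82],[0,0,0,0,0,0.01,82],[0,0,0,0,0,0.006,82],[0,0,0,0,0,0.004,82],[0,0,0,0,0,0,82]]' 80
python3 -m handwheel '[[0,0,0,0,0,0,50],[0,0,0,0,0,0,50],[0,0,0,0,0,0,50],[0,0,0,0,0,0,50]]' 80
python3 -m handwheel '[[0,0,0,0,0,-0.01,50],[0,0,0,0,0,-0.02,50],[0,0,0,0,0,-0.04,50],[0,0,0,0,0,-0.05,50],[0,0,0,0,0,-0.03,50],[0,0,0,0,0,0,50]]'
python3 -c "
from h import *
go([.5515,-.2175,.07],9.6)"
```

```text
time: 26.38
position: [0.6093, 0.2066, 0.0188]
ee_rot: [0.0, 0.76, 0.65, 0.0]
contact_force: [0.5, 0.4, 0.8]
finger_gap: 0.0702
time: 26.88
position: [0.6092, 0.2067, 0.0196]
ee_rot: [-0.0, 0.76, 0.65, 0.0]
contact_force: [-4.7, -1.6, 8.5]
finger_gap: 0.0515
time: 27.62
position: [0.6109, 0.2068, 0.1727]
ee_rot: [0.001, 0.76, 0.65, 0.003]
contact_force: [-0.0, -0.0, -0.7]
finger_gap: 0.0514
t 27.62 pos [0.6109 0.2068 0.1727] yaw -8.87 tilt 0.35 gap 0.0514 F [-0.  -0.  -0.7]
turn z -18.47
shift [-0.4087 -0.1299  0.1012]
```

```bash
python3 -m handwheel '[[0,0,-9.2,0,0,0,50],[0,0,-9.2,0,0,0,50],[0,0,0,0,-0.033,0,50],[0,0,0,0,-0.033,0,50],[0,0,0,0,-0.033,0,50],[0,0,0,0,-0.031,0,50],[0,0,0,-0.045,0,0,50],[0,0,0,-0.045,0,0,50],[0,0,0,-0.045,0,0,50],[0,0,0,-0.045,0,0,50],[0,0,0,-0.045,0,0,50]]'
python3 -m handwheel '[[0,0,0,-0.045,0,0,50],[0,0,0,-0.045,0,0,50],[0,0,0,-0.045,0,0,50],[0,0,0,-0.045,0,0,50],[0,0,0,-0.004,0,0.04,50],[0,0,0,0,0,0.035,50],[0,0,0,0,0,0,50],[0,0,0,0,0,0,50]]'
python3 -c "
from h import *
go([.5515,-.2175,.06],9.6)
snap('top','bar2.png',(300,150,400,225),6)
held('bar','top',.0136,(300,150),6)"
```

```text
time: 29.0
position: [0.5179, -0.0383, 0.1683]
ee_rot: [-0.0, 0.646, 0.764, 0.0]
contact_force: [0.1, 0.3, -1.1]
finger_gap: 0.0513
time: 30.0
position: [0.5492, -0.2186, 0.0946]
ee_rot: [0.0, 0.646, 0.763, 0.0]
contact_force: [0.5, -0.0, -0.2]
finger_gap: 0.0511
t 30.0 pos [ 0.5492 -0.2186  0.0946] yaw 9.54 tilt 0.05 gap 0.0511 F [ 0.5 -0.  -0.2]
turn z -0.06
shift [0.0007 0.0024 0.0346]
0.0864 [[257.0, 212.0], [319.0, 203.0], [340.0, 333.0], [277.0, 343.0]]
0.1074 [[267.0, 209.0], [331.0, 199.0], [352.0, 332.0], [289.0, 342.0]]
```

View pics/bar2.png

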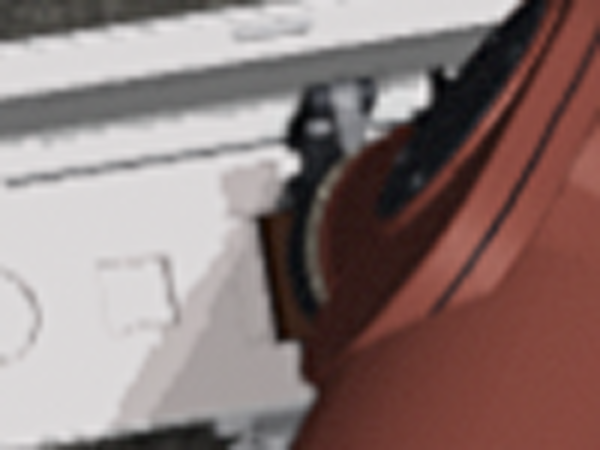

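The bar's left edge runs (260,215)→(277,340), as predicted, so it is centred. I descend.

```bash
python3 -m handwheel '[[0,0,0,0.0005,0.002,0.015,50],[0,0,0,0,0,0.02,50],[0,0,0,0,0,0.01,50],[0,0,0,0,0,0.004,50],[0,0,0,0,0,0.003,50],[0,0,0,0,0,0,50]]'
python3 -m handwheel '[[0,0,0,0,0,0.002,50],[0,0,0,0,0,0.002,50],[0,0,0,0,0,0,50]]'
python3 -c "
from h import *
go([.5515,-.2175,.0336],9.6)"
```

```text
time: 30.8
position: [0.5508, -0.2178, 0.0416]
ee_rot: [0.0, 0.646, 0.763, -0.0]
contact_force: [0.6, -0.0, 0.3]
finger_gap: 0.0511
time: 31.18
position: [0.5517, -0.2181, 0.038]
ee_rot: [0.001, 0.646, 0.764, 0.0]
contact_force: [3.6, -3.2, 1.1]
finger_gap: 0.0514
t 31.18 pos [ 0.5517 -0.2181  0.038 ] yaw 9.55 tilt 0.13 gap 0.0514 F [ 3.6 -3.2  1.1]
turn z -0.05
shift [ 0.0006 -0.0001  0.0044]
```

Inside. I press it through the lips while gripped, release, then press the top with shut fingers to confirm.

```bash
python3 -m handwheel '[[0,0,0,0,0,0.002,50],[0,0,0,0,0,0.002,50],[0,0,0,0,0,0.001,50],[0,0,0,0,0,0,50]]'
python3 -m handwheel '[[0,0,0,0,0,0,75],[0,0,0,0,0,0,75],[0,0,0,0,0,0,75],[0,0,0,0,0,-0.04,75],[0,0,0,0,0,0,0],[0,0,0,0,0,0,0],[0,0,0,0,0,0,0],[0,0,0,0,0,0,0],[0,0,0,0,0,0,0],[0,0,0,0,0,0,0]]'
python3 -m handwheel '[[0,0,0,0,0,0.015,0],[0,0,0,0,0,0.004,0],[0,0,0,0,0,0,0]]'
python3 -m handwheel '[[0,0,0,0,0,0.003,0],[0,0,0,0,0,0.002,0],[0,0,0,0,0,0,0]]'
python3 -m handwheel '[[0,0,0,0,0,0.003,0],[0,0,0,0,0,0.002,0],[0,0,0,0,0,0,0]]'
```

```text
time: 31.68
position: [0.5512, -0.2182, 0.0335]
ee_rot: [0.001, 0.646, 0.763, 0.0]
contact_force: [-1.1, -2.9, 13.7]
finger_gap: 0.0513
time: 32.92
position: [0.5506, -0.2175, 0.0723]
ee_rot: [-0.0, 0.646, 0.763, -0.0]
contact_force: [-0.2, 0.3, 0.7]
finger_gap: 0.0001
time: 33.3
position: [0.5502, -0.2175, 0.0527]
ee_rot: [-0.0, 0.646, 0.763, -0.0]
contact_force: [-0.3, 0.5, -0.6]
finger_gap: 0.0002
time: 33.67
position: [0.5506, -0.2175, 0.0484]
ee_rot: [-0.0, 0.646, 0.764, -0.0]
contact_force: [-0.6, -0.1, 0.5]
finger_gap: -0.0001
time: 34.05
position: [0.5512, -0.218, 0.046]
ee_rot: [0.0, 0.646, 0.763, 0.001]
contact_force: [-10.9, 5.1, 30.6]
finger_gap: -0.0001
```

```bash
python3 -m handwheel '[[0,0,0,0,0,-0.04,0],[0,0,0,0,0,-0.05,0],[0,0,0,0,0,-0.03,55],[0,0,9.2,0,-0.02,0,55],[0,0,9.2,0.04,-0.02,0,55],[0,0,0,0.04,0,0,55],[0,0,0,0,0,0,55]]'
sed -i "s/^G=.*/G={'small_square':(.529,.178),'small_round':(.542,.257)}/" m1.py
python3 m1.py | grep -v +4
python3 -c "
from h import *
go([.5425,.257,.06],-8.7)"
```

```text
time: 34.92
position: [0.5176, -0.1376, 0.1633]
ee_rot: [-0.001, 0.758, 0.653, 0.001]
contact_force: [0.0, -0.7, -0.5]
finger_gap: 0.0467
t 35.12 pos [ 0.5167 -0.1426  0.1635] yaw -8.92 tilt 0.03 gap 0.0471 F [-0.4  0.7 -1.1]
turn z -0.22
shift [ 0.3989 -0.035   0.1033]Traceback (most recent call last):
  File "m1.py", line 10, in <module>
    p,i=fit(n,{c:ms[c] for c in sub},g if len(g)>2 else (*g,-.16) if 0 else g,*zz); print(n,sub,p[:2],np.degrees(p[2]).round(1),i.round(3))
        ~~~^^^^^^^^^^^^^^^^^^^^^^^^^^^^^^^^^^^^^^^^^^^^^^^^^^^^^^^^^^^^^^^^^^^^^^^
  File "h.py", line 53, in fit
    r=minimize(cost,s,method='Nelder-Mead',options=dict(initial_simplex=sim,xatol=.05,fatol=1e-4))
    res = _minimize_neldermead(fun, x0, args, callback, bounds=bounds,
                               **options)
    fsim[k] = func(sim[k])
              ~~~~^^^^^^^^
    fx = function(np.copy(x), *(wrapper_args + args))
  File "h.py", line 48, in cost
    return t/len(ms)
           ~^~~~~~~~
ZeroDivisionError: division by zero
```

```bash
python3 -c "
from h import *
snap('top','t2.png',(110,100,300,290),3.1)
for n in('small_square','small_round'):
  print(n,[(np.round(r['position'],3),round(r['conf'],2)) for r in tip_of('top',n)][:4])
for n in('small_square','small_round'):
  for r in cut_out('top',n):
    m=np.array(r['mask']);ys,xs=np.where(m);print(n,round(r['conf'],2),len(xs),xs.mean().round(1),ys.mean().round(1))"
```

```text
small_square [(array([0.527, 0.181, 0.007]), 0.7)]
small_round [(array([0.546, 0.258, 0.006]), 0.6)]
small_square 0.57 96 191.2 201.2
```

View pics/t2.png

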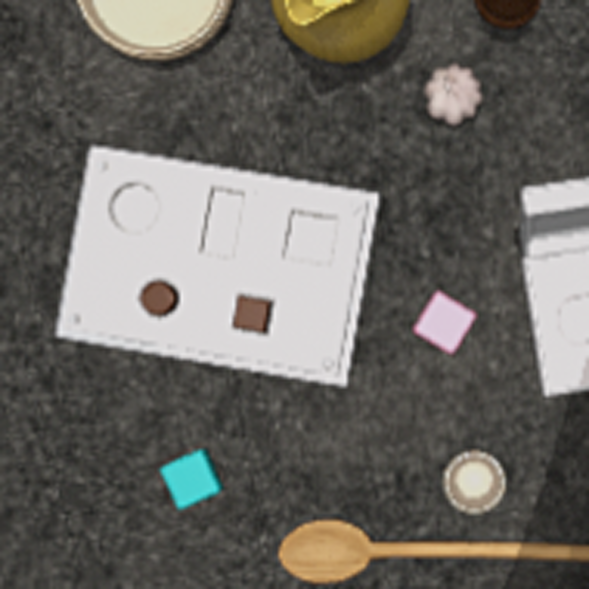

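The picture shows the small round (160,297) and small square (253,313) both undisturbed in the mould; the detector simply missed. Small round ≈ (.5425,.2565).

```bash
python3 -m handwheel '[[0,0,0,0.05,-0.004,0,58],[0,0,0,0.05,-0.004,0,58],[0,0,0,0.05,-0.004,0,58],[0,0,0,0.05,-0.004,0,58],[0,0,0,0.05,-0.004,0,58],[0,0,0,0.05,-0.005,0,58],[0,0,0,0.05,-0.005,0.02,58],[0,0,0,0.048,-0.005,0.04,58],[0,0,0,0,0,0.04,58],[0,0,0,0,0,0,58]]'
python3 -c "
from h import *
go([.5425,.2565,.0195],-8.7)"
```

```text
time: 36.62
position: [0.5416, 0.2559, 0.0607]
ee_rot: [0.0, 0.76, 0.65, -0.003]
contact_force: [-0.9, -0.6, -0.4]
finger_gap: 0.0492
t 36.62 pos [0.5416 0.2559 0.0607] yaw -8.84 tilt 0.35 gap 0.0492 F [-0.9 -0.6 -0.4]
turn z -0.14
shift [0.0009 0.0009 0.0412]
```

```bash
python3 -m handwheel '[[0,0,0,0.0,0,0.01,58],[0,0,0,0,0,0.018,58],[0,0,0,0,0,0.008,58],[0,0,0,0,0,0.004,58],[0,0,0,0,0,0,58]]' 80
python3 -m handwheel '[[0,0,0,0,0,0,20],[0,0,0,0,0,0,20],[0,0,0,0,0,0,20],[0,0,0,0,0,0,20],[0,0,0,0,0,0,20]]' 80
python3 -m handwheel '[[0,0,0,0,0,-0.01,20],[0,0,0,0,0,-0.02,20],[0,0,0,0,0,-0.04,20],[0,0,0,0,0,-0.05,20],[0,0,0,0,0,-0.03,20],[0,0,0,0,0,0,20]]'
python3 -c "
from h import *
go([.5615,-.2745,.07],9.6)"
```

```text
time: 37.25
position: [0.5435, 0.257, 0.0235]
ee_rot: [0.0, 0.76, 0.65, -0.0]
contact_force: [-0.1, 0.7, -0.4]
finger_gap: 0.0494
time: 37.88
position: [0.5439, 0.2572, 0.0244]
ee_rot: [-0.0, 0.76, 0.65, 0.001]
contact_force: [-0.8, -1.3, 5.0]
finger_gap: 0.0259
time: 38.62
position: [0.5451, 0.2575, 0.1775]
ee_rot: [0.0, 0.76, 0.65, 0.003]
contact_force: [-0.1, -0.3, -0.7]
finger_gap: 0.0256
t 38.62 pos [0.5451 0.2575 0.1775] yaw -8.87 tilt 0.33 gap 0.0256 F [-0.1 -0.3 -0.7]
turn z -18.47
shift [-0.5276 -0.0731  0.1056]
```

```bash
python3 -m handwheel '[[0,0,-9.2,0,0,0,20],[0,0,-9.2,0,0,0,20],[0,0,0,0,-0.037,0,20],[0,0,0,0,-0.036,0,20],[0,0,0,-0.045,0,0,20],[0,0,0,-0.045,0,0,20],[0,0,0,-0.045,0,0,20],[0,0,0,-0.045,0,0,20],[0,0,0,-0.045,0,0,20],[0,0,0,-0.045,0,0,20],[0,0,0,-0.045,0,0,20]]'
python3 -m handwheel '[[0,0,0,-0.045,0,0,20],[0,0,0,-0.045,0,0,20],[0,0,0,-0.045,0,0,20],[0,0,0,-0.045,0,0,20],[0,0,0,-0.033,0,0.03,20],[0,0,0,0,0,0.035,20],[0,0,0,0,0,0,20],[0,0,0,0,0,0,20]]'
python3 -c "
from h import *
go([.5615,-.2745,.06],9.6)
snap('top','sr2.png',(300,150,440,225),5)
held('small_round','top',.018,(300,150),5)
o,p,Rm=state();print(((proj('top',[p+[0,0,.008],[*(p[:2]+[0,.015]),p[2]-.012]])-[300,150]+.5)*5).round())"
```

```text
time: 40.0
position: [0.5234, -0.067, 0.1735]
ee_rot: [-0.0, 0.646, 0.764, 0.0]
contact_force: [0.3, -0.0, -0.9]
finger_gap: 0.0262
time: 41.0
position: [0.5595, -0.2755, 0.1097]
ee_rot: [0.0, 0.646, 0.764, 0.0]
contact_force: [-0.6, -0.7, -0.0]
finger_gap: 0.0258
t 41.0 pos [ 0.5595 -0.2755  0.1097] yaw 9.58 tilt 0.04 gap 0.0258 F [-0.6 -0.7 -0. ]
turn z -0.02
shift [0.0007 0.0021 0.0497]
0.0971 [[364.0, 177.0], [357.0, 179.0], [350.0, 183.0], [345.0, 189.0]]
0.1181 [[376.0, 174.0], [369.0, 176.0], [362.0, 180.0], [356.0, 186.0]]
[[382. 205.]
 [339. 206.]]
```

View pics/sr2.png

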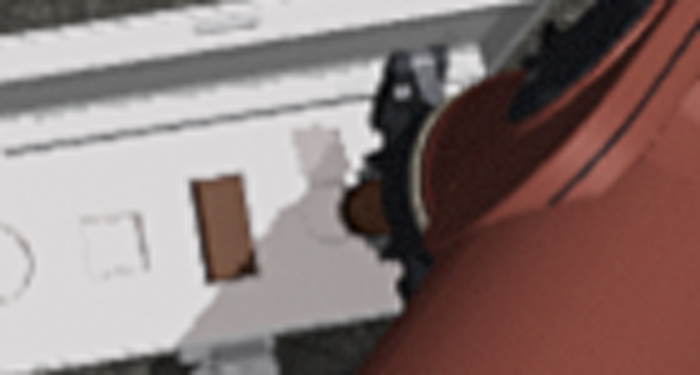

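Bar home at (225,228); small round is held with its left edge at 343 vs 339 predicted, so it sits about 2 mm right. I correct that and go down.

```bash
python3 -m handwheel '[[0,0,0,0.002,0.002,0.02,20],[0,0,0,0,0,0.025,20],[0,0,0,0,0,0.01,20],[0,0,0,0,0,0.005,20],[0,0,0,0,0,0,20]]'
python3 -m handwheel '[[0,0,0,0,0,0.003,20],[0,0,0,0,0,0.003,20],[0,0,0,0,0,0,20]]'
python3 -c "
from h import *
go([.5615,-.2745,.038],9.6)"
```

```text
time: 41.68
position: [0.5609, -0.2735, 0.0488]
ee_rot: [0.0, 0.646, 0.763, 0.0]
contact_force: [-0.3, -0.2, -0.4]
finger_gap: 0.026
time: 42.05
position: [0.5612, -0.2738, 0.0428]
ee_rot: [0.001, 0.646, 0.763, 0.0]
contact_force: [1.3, -1.1, 0.2]
finger_gap: 0.0258
t 42.05 pos [ 0.5612 -0.2738  0.0428] yaw 9.54 tilt 0.07 gap 0.0258 F [ 1.3 -1.1  0.2]
turn z -0.06
shift [-0.0007  0.0001  0.0048]
```

```bash
python3 -m handwheel '[[0,0,0,0,0,0.002,20],[0,0,0,0,0,0.002,20],[0,0,0,0,0,0.001,20],[0,0,0,0,0,0,20]]'
python3 -m handwheel '[[0,0,0,0,0,0,55],[0,0,0,0,0,0,55],[0,0,0,0,0,0,55],[0,0,0,0,0,-0.04,55],[0,0,0,0,0,0,0],[0,0,0,0,0,0,0],[0,0,0,0,0,0,0],[0,0,0,0,0,0,0],[0,0,0,0,0,0,0]]'
python3 -m handwheel '[[0,0,0,0,0,0.019,0],[0,0,0,0,0,0.004,0],[0,0,0,0,0,0,0]]'
python3 -m handwheel '[[0,0,0,0,0,0.003,0],[0,0,0,0,0,0.002,0],[0,0,0,0,0,0,0]]'
python3 -m handwheel '[[0,0,0,0,0,0.002,0],[0,0,0,0,0,0.002,0],[0,0,0,0,0,0,0]]'
```

```text
time: 42.55
position: [0.5615, -0.2739, 0.0384]
ee_rot: [0.001, 0.646, 0.763, 0.0]
contact_force: [1.8, -1.5, 8.6]
finger_gap: 0.0256
time: 43.68
position: [0.5605, -0.2734, 0.0772]
ee_rot: [-0.0, 0.646, 0.763, -0.0]
contact_force: [-0.8, -0.3, 0.3]
finger_gap: 0.0002
time: 44.05
position: [0.5602, -0.2733, 0.0538]
ee_rot: [-0.001, 0.646, 0.763, -0.0]
contact_force: [1.1, 0.4, 0.1]
finger_gap: 0.0001
time: 44.42
position: [0.5607, -0.2734, 0.0495]
ee_rot: [-0.0, 0.646, 0.764, -0.0]
contact_force: [0.1, -0.5, 0.6]
finger_gap: -0.0001
time: 44.8
position: [0.5622, -0.274, 0.0465]
ee_rot: [0.002, 0.646, 0.764, 0.0]
contact_force: [2.6, -1.6, 4.3]
finger_gap: 0.0001
```

```bash
python3 -m handwheel '[[0,0,0,0,0,0.0015,0],[0,0,0,0,0,0,0]]'
python3 -m handwheel '[[0,0,0,0,0,-0.04,0],[0,0,0,0,0,-0.05,0],[0,0,0,0,0,-0.03,55],[0,0,9.2,0,-0.02,0,55],[0,0,9.2,0.04,-0.02,0,55],[0,0,0,0.05,0,0,55],[0,0,0,0.05,0,0,55],[0,0,0,0,0,0,55]]'
python3 -c "
from h import *
im=snap('top'); b=cv2.inRange(cv2.cvtColor(im,cv2.COLOR_RGB2HSV),(0,60,0),(25,255,140)); 
n,l,s,c=cv2.connectedComponentsWithStats(b[130:240,120:240])
for i in range(1,n):
  if s[i,4]>40:
    u=c[i]+[120,130]; print(u.round(1),s[i,4],back('top',[u],.028)[0].round(4))
go([.530,.1772,.06],-8.7)"
```

```text
time: 45.05
position: [0.5627, -0.2743, 0.0462]
ee_rot: [0.002, 0.646, 0.764, 0.001]
contact_force: [1.7, 1.2, 14.8]
finger_gap: -0.0001
time: 46.05
position: [0.5368, -0.1328, 0.1634]
ee_rot: [-0.001, 0.757, 0.653, 0.0]
contact_force: [0.1, -0.8, 0.7]
finger_gap: 0.0468
[190.9 200.9] 102 [0.5301 0.1773 0.028 ]
t 46.1 pos [ 0.5363 -0.1357  0.1637] yaw -8.6 tilt 0.07 gap 0.0469 F [ 0.3 -0.4 -0.2]
turn z 0.1
shift [ 0.3083 -0.0534  0.1039]
```

Small round home (top at .046). The small square is unmoved, so I fetch it.

```bash
python3 -m handwheel '[[0,0,0,0.044,-0.007,0,55],[0,0,0,0.044,-0.007,0,55],[0,0,0,0.044,-0.008,0,55],[0,0,0,0.044,-0.008,0,55],[0,0,0,0.044,-0.008,0,55],[0,0,0,0.044,-0.008,0.02,55],[0,0,0,0.044,-0.008,0.04,55],[0,0,0,0,0,0.045,55],[0,0,0,0,0,0,55]]'
python3 -m handwheel '[[0,0,0,0,0,0.01,55],[0,0,0,0,0,0.01,55],[0,0,0,0,0,0,55]]'
python3 -c "
from h import *
go([.530,.1772,.0185],-8.7)"
```

```text
time: 47.22
position: [0.5283, 0.1722, 0.0565]
ee_rot: [0.0, 0.76, 0.65, -0.003]
contact_force: [1.2, -0.2, 1.0]
finger_gap: 0.0468
time: 47.6
position: [0.5303, 0.1743, 0.0392]
ee_rot: [-0.0, 0.76, 0.65, 0.0]
contact_force: [0.2, -0.8, 0.4]
finger_gap: 0.0472
t 47.6 pos [0.5303 0.1743 0.0392] yaw -8.89 tilt 0.02 gap 0.0472 F [ 0.2 -0.8  0.4]
turn z -0.19
shift [ 0.0028 -0.0007  0.0207]
```

```bash
python3 -m handwheel '[[0,0,0,0.0028,-0.0007,0.008,55],[0,0,0,0,0,0.009,55],[0,0,0,0,0,0.004,55],[0,0,0,0,0,0,55]]' 80
python3 -m handwheel '[[0,0,0,0,0,0,18],[0,0,0,0,0,0,18],[0,0,0,0,0,0,18],[0,0,0,0,0,0,18],[0,0,0,0,0,0,18]]' 80
python3 -m handwheel '[[0,0,0,0,0,-0.01,18],[0,0,0,0,0,-0.02,18],[0,0,0,0,0,-0.04,18],[0,0,0,0,0,-0.05,18],[0,0,0,0,0,-0.03,18],[0,0,0,0,0,0,18]]'
python3 -c "
from h import *
go([.541,-.1615,.07],9.6)"
```

```text
time: 48.1
position: [0.5297, 0.1773, 0.0177]
ee_rot: [0.0, 0.76, 0.65, -0.0]
contact_force: [0.9, -0.2, 0.2]
finger_gap: 0.0471
time: 48.72
position: [0.5303, 0.1774, 0.0186]
ee_rot: [0.0, 0.76, 0.65, 0.0]
contact_force: [-1.0, -1.6, 5.2]
finger_gap: 0.0256
time: 49.48
position: [0.5314, 0.1778, 0.1714]
ee_rot: [0.0, 0.76, 0.65, 0.003]
contact_force: [-1.3, 0.1, -1.4]
finger_gap: 0.0257
t 49.48 pos [0.5314 0.1778 0.1714] yaw -8.86 tilt 0.29 gap 0.0257 F [-1.3  0.1 -1.4]
turn z -18.46
shift [-0.3364 -0.0475  0.1003]
```

```bash
python3 -m handwheel '[[0,0,-9.2,0,0,0,18],[0,0,-9.2,0,0,0,18],[0,0,0,0,-0.024,0,18],[0,0,0,0,-0.023,0,18],[0,0,0,-0.045,0,0,18],[0,0,0,-0.045,0,0,18],[0,0,0,-0.045,0,0,18],[0,0,0,-0.045,0,0,18],[0,0,0,-0.045,0,0,18],[0,0,0,-0.045,0,0,18],[0,0,0,-0.045,0,0,18]]'
python3 -m handwheel '[[0,0,0,-0.021,0,0.03,18],[0,0,0,0,0,0.035,18],[0,0,0,0,0,0,18],[0,0,0,0,0,0,18]]'
python3 -c "
from h import *
go([.541,-.1615,.06],9.6)
snap('top','sq2.png',(280,150,420,240),5)
held('small_square','top',.0126,(280,150),5)"
```

```text
time: 50.85
position: [0.5355, -0.1421, 0.1678]
ee_rot: [-0.0, 0.646, 0.764, -0.0]
contact_force: [1.0, 0.8, 0.0]
finger_gap: 0.026
time: 51.35
position: [0.5396, -0.1616, 0.1041]
ee_rot: [0.0, 0.646, 0.764, 0.0]
contact_force: [0.8, 0.6, 0.6]
finger_gap: 0.0257
t 51.35 pos [ 0.5396 -0.1616  0.1041] yaw 9.56 tilt 0.03 gap 0.0257 F [0.8 0.6 0.6]
turn z -0.04
shift [-0.0001  0.0014  0.0441]
0.0968 [[203.0, 220.0], [260.0, 211.0], [269.0, 268.0], [212.0, 277.0]]
0.1178 [[210.0, 218.0], [268.0, 209.0], [277.0, 267.0], [219.0, 276.0]]
```

View pics/sq2.png

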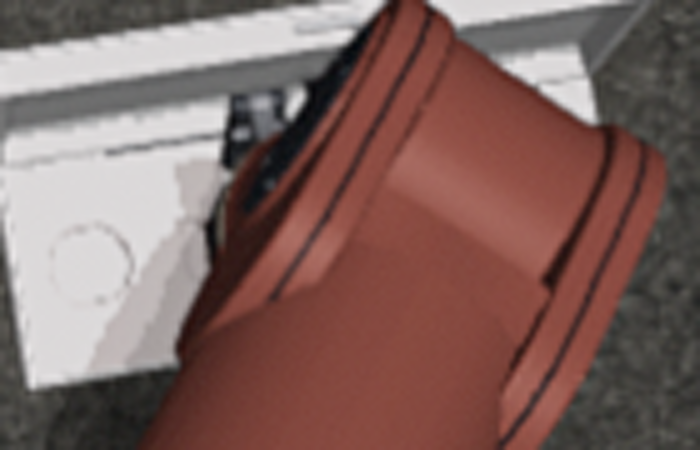

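The arm hides the block, apart from its left edge near (208,225), which is about where predicted. I go by the estimate and watch forces.

```bash
python3 -m handwheel '[[0,0,0,0,0.0015,0.02,18],[0,0,0,0,0,0.02,18],[0,0,0,0,0,0.012,18],[0,0,0,0,0,0.005,18],[0,0,0,0,0,0,18]]'
python3 -m handwheel '[[0,0,0,0,0,0.003,18],[0,0,0,0,0,0.003,18],[0,0,0,0,0,0,18]]'
python3 -c "
from h import *
go([.541,-.1615,.0326],9.6)"
```

```text
time: 52.02
position: [0.5406, -0.1616, 0.0458]
ee_rot: [-0.0, 0.646, 0.763, -0.0]
contact_force: [0.1, -0.2, -0.3]
finger_gap: 0.0257
time: 52.4
position: [0.5409, -0.1616, 0.0401]
ee_rot: [0.0, 0.646, 0.763, 0.0]
contact_force: [-0.0, -1.2, -0.8]
finger_gap: 0.0257
t 52.4 pos [ 0.5409 -0.1616  0.0401] yaw 9.55 tilt 0.02 gap 0.0257 F [-0.  -1.2 -0.8]
turn z -0.05
shift [0.     0.0001 0.0075]
```

```bash
python3 -m handwheel '[[0,0,0,0,0,0.003,18],[0,0,0,0,0,0.002,18],[0,0,0,0,0,0.002,18],[0,0,0,0,0,0.001,18],[0,0,0,0,0,0,18]]'
python3 -m handwheel '[[0,0,0,0,0,0,55],[0,0,0,0,0,0,55],[0,0,0,0,0,0,55],[0,0,0,0,0,-0.04,55],[0,0,0,0,0,0,0],[0,0,0,0,0,0,0],[0,0,0,0,0,0,0],[0,0,0,0,0,0,0],[0,0,0,0,0,0,0]]'
python3 -m handwheel '[[0,0,0,0,0,0.015,0],[0,0,0,0,0,0.004,0],[0,0,0,0,0,0,0]]'
python3 -m handwheel '[[0,0,0,0,0,0.003,0],[0,0,0,0,0,0.002,0],[0,0,0,0,0,0,0]]'
```

```text
time: 53.02
position: [0.5413, -0.1619, 0.0326]
ee_rot: [0.001, 0.646, 0.763, 0.0]
contact_force: [2.8, -2.2, 7.9]
finger_gap: 0.0258
time: 54.15
position: [0.5406, -0.1614, 0.0717]
ee_rot: [-0.0, 0.646, 0.763, -0.0]
contact_force: [-0.8, -0.7, 0.2]
finger_gap: 0.0001
time: 54.52
position: [0.5403, -0.1615, 0.0524]
ee_rot: [-0.0, 0.646, 0.763, -0.0]
contact_force: [0.4, 0.2, 0.1]
finger_gap: -0.0003
time: 54.9
position: [0.5408, -0.1614, 0.048]
ee_rot: [-0.0, 0.646, 0.763, -0.0]
contact_force: [0.6, -0.0, -0.2]
finger_gap: 0.0002
```

```bash
python3 -m handwheel '[[0,0,0,0,0,0.002,0],[0,0,0,0,0,0.0015,0],[0,0,0,0,0,0,0]]'
python3 -m handwheel '[[0,0,0,0,0,-0.04,0],[0,0,0,0,0,-0.05,0],[0,0,0,0,0,-0.04,0],[0,0,0,0.05,0,-0.01,0],[0,0,0,0.05,0,0,0],[0,0,0,0.05,0,0,0],[0,0,0,0.05,0,0,0],[0,0,0,0,0,0,0]]'
python3 -c "
from h import *
snap('top','all.png',(255,110,455,260),4)
for n in ('small_round','big_square','small_square','bar','big_round','slot_bar','lid_edge'):
  print(n,[(np.round(r['position'],3),round(r['conf'],2)) for r in tip_of('top',n)][:3])
go(case2w(-.1,0,.2),9.6)"
```

```text
time: 55.28
position: [0.5413, -0.1617, 0.0461]
ee_rot: [0.0, 0.646, 0.763, 0.001]
contact_force: [-7.7, 1.8, 20.3]
finger_gap: 0.0001
time: 56.28
position: [0.5069, 0.0405, 0.1844]
ee_rot: [-0.001, 0.643, 0.766, 0.0]
contact_force: [0.0, -0.8, -0.1]
finger_gap: 0.0001
small_round [(array([ 0.564, -0.274,  0.021]), 0.61)]
big_square [(array([ 0.569, -0.337,  0.02 ]), 0.64), (array([ 0.389,  0.225, -0.001]), 0.53)]
small_square [(array([ 0.541, -0.16 ,  0.024]), 0.7)]
bar [(array([ 0.531, -0.102,  0.019]), 0.68), (array([ 0.554, -0.215,  0.022]), 0.46)]
big_round [(array([ 0.718,  0.015, -0.001]), 0.24)]
slot_bar [(array([ 0.554, -0.216,  0.019]), 0.57)]
lid_edge [(array([ 0.652, -0.192,  0.123]), 0.92), (array([ 0.538, -0.158,  0.023]), 0.52), (array([ 0.54 , -0.158,  0.023]), 0.18)]
t 56.67 pos [0.5078 0.0346 0.1845] yaw 9.43 tilt 0.02 gap 0.0002 F [ 0.9  0.2 -0. ]
turn z -0.17
shift [-0.2478 -0.1001 -0.0154]
```

View pics/all.png

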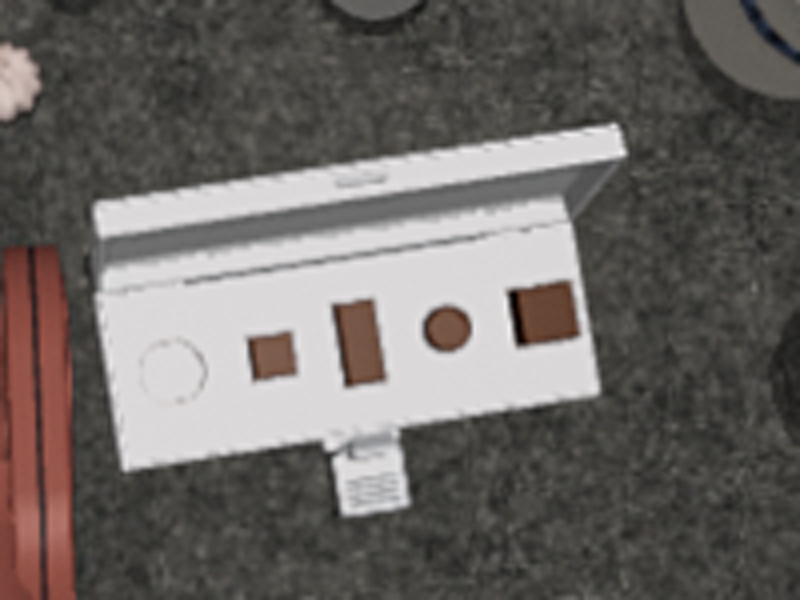

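Four blocks stand in their cutouts: small square (272,356), bar (359,342), small round (447,328), big square (545,314). The big square's face looks darker than the others, so it may be tilted. I check it from the other camera.

```bash
python3 -c "
from h import *
for z in(.032,.046,.0505): print(z,((proj('top',prism('big_square',.572,-.3375,np.radians(9.56),z,z)[:4])-[255,110]+.5)*4).round(0).tolist())
snap('scene','all_s.png',(220,190,370,320),5)
for z in(.032,.046,.0505): print(z,((proj('scene',prism('big_square',.572,-.3375,np.radians(9.56),z,z)[:4])-[220,190]+.5)*5).round(0).tolist())
"
```

```text
0.032 [[509.0, 289.0], [566.0, 280.0], [575.0, 338.0], [518.0, 347.0]]
0.046 [[515.0, 288.0], [573.0, 279.0], [582.0, 337.0], [525.0, 346.0]]
0.0505 [[517.0, 287.0], [575.0, 278.0], [585.0, 337.0], [527.0, 346.0]]
0.032 [[552.0, 485.0], [617.0, 543.0], [549.0, 590.0], [485.0, 530.0]]
0.046 [[556.0, 463.0], [621.0, 522.0], [553.0, 569.0], [488.0, 508.0]]
0.0505 [[557.0, 456.0], [623.0, 515.0], [554.0, 562.0], [489.0, 501.0]]
```

View pics/all_s.png

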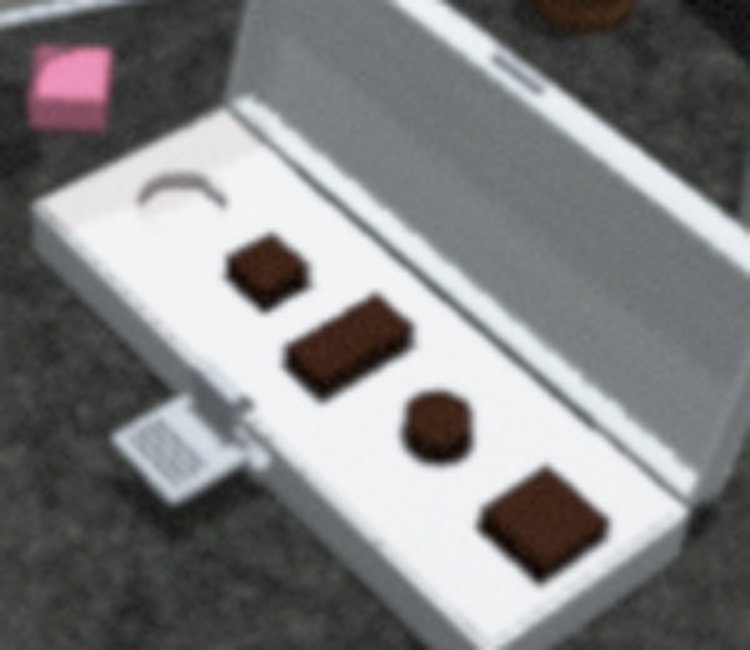

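Small square, bar and small round match home. The big square's face is foreshortened: its left and top corners (485,510) and (545,467) fit roughly, but the right corner is at 608 where I expected 621. It may lean, so I probe and press both of its sides.

```bash
python3 -m handwheel '[[0,0,0,-0.06,0.004,0,0],[0,0,0,-0.06,0.002,0,0],[0,0,0,-0.06,0.002,0,0],[0,0,0,-0.06,0.002,0,0],[0,0,0,-0.06,0.002,0,0],[0,0,0,-0.06,0,0,0],[0,0,0,0,0,0.06,0],[0,0,0,0,0,0.05,0],[0,0,0,0,0,0,0]]'
python3 -c "
from h import *
a=np.radians(9.56); u=np.array([-np.sin(a),np.cos(a)])
go([*(np.array([.572,-.3372])+.011*u),.054],9.6)"
```

```text
time: 57.85
position: [0.5768, -0.3162, 0.0709]
ee_rot: [-0.003, 0.646, 0.763, -0.001]
contact_force: [0.3, 0.0, -0.5]
finger_gap: 0.0003
t 57.85 pos [ 0.5768 -0.3162  0.0709] yaw 9.5 tilt 0.4 gap 0.0003 F [ 0.3  0.  -0.5]
turn z -0.1
shift [-0.0089 -0.0081  0.0169]
```

```bash
python3 -m handwheel '[[0,0,0,-0.009,-0.007,0.006,0],[0,0,0,0,0,0.006,0],[0,0,0,0,0,0.004,0],[0,0,0,0,0,0,0]]'
python3 -m handwheel '[[0,0,0,0,0,0.002,0],[0,0,0,0,0,0.002,0]]'
python3 -m handwheel '[[0,0,0,0,0,0.002,0],[0,0,0,0,0,0.001,0],[0,0,0,0,0,0,0]]'
```

```text
time: 58.35
position: [0.5741, -0.3269, 0.0588]
ee_rot: [0.0, 0.646, 0.764, 0.0]
contact_force: [-0.1, 0.2, 0.6]
finger_gap: -0.0
time: 58.6
position: [0.5739, -0.3271, 0.0546]
ee_rot: [0.0, 0.646, 0.764, 0.0]
contact_force: [0.8, 0.5, -0.2]
finger_gap: 0.0001
time: 58.98
position: [0.5737, -0.3272, 0.0514]
ee_rot: [-0.0, 0.646, 0.763, -0.0]
contact_force: [-0.7, -0.8, -0.3]
finger_gap: -0.0002
```

```bash
python3 -m handwheel '[[0,0,0,0,-0.003,0.002,0],[0,0,0,0,0,0,0]]'
python3 -m handwheel '[[0,0,0,0,0,0.002,0],[0,0,0,0,0,0,0]]'
python3 -m handwheel '[[0,0,0,0,0,0.002,0],[0,0,0,0,0,0,0]]'
```

```text
time: 59.22
position: [0.5703, -0.3279, 0.0494]
ee_rot: [-0.0, 0.646, 0.763, -0.0]
contact_force: [0.7, -0.3, 0.1]
finger_gap: -0.0
time: 59.48
position: [0.5708, -0.3277, 0.0474]
ee_rot: [-0.0, 0.646, 0.764, -0.0]
contact_force: [-0.2, 0.4, 0.1]
finger_gap: 0.0003
time: 59.72
position: [0.5711, -0.3279, 0.0463]
ee_rot: [0.0, 0.646, 0.764, 0.0]
contact_force: [-2.0, 1.5, 6.5]
finger_gap: 0.0002
```

```bash
python3 -m handwheel '[[0,0,0,0,0,0.0015,0],[0,0,0,0,0,0,0],[0,0,0,0,0,-0.012,0],[0,0,0,-0.02,0,0,0],[0,0,0,0,0,0.009,0],[0,0,0,0,0,0,0]]'
python3 -m handwheel '[[0,0,0,0,0,0.0015,0],[0,0,0,0,0,0,0]]'
python3 -m handwheel '[[0,0,0,0,0,0.0015,0],[0,0,0,0,0,0,0]]'
python3 -m handwheel '[[0,0,0,0,0,0.0015,0],[0,0,0,0,0,0,0]]'
```

```text
time: 60.48
position: [0.5737, -0.3474, 0.0463]
ee_rot: [-0.0, 0.646, 0.763, -0.0]
contact_force: [-0.2, -0.2, 0.9]
finger_gap: -0.0002
time: 60.72
position: [0.5738, -0.3473, 0.0462]
ee_rot: [-0.0, 0.646, 0.763, -0.0]
contact_force: [-3.7, 0.4, 10.1]
finger_gap: 0.0002
time: 60.98
position: [0.5739, -0.3474, 0.0461]
ee_rot: [-0.0, 0.646, 0.763, 0.0]
contact_force: [-7.3, 4.0, 23.3]
finger_gap: -0.0002
time: 61.22
position: [0.574, -0.3475, 0.046]
ee_rot: [0.0, 0.646, 0.763, 0.001]
contact_force: [-12.7, 7.1, 35.2]
finger_gap: 0.0002
```

The big square stands level: both sides touch at z≈.046, so all four blocks are home. Next I go behind the lid.

```bash
python3 -m handwheel '[[0,0,0,0,-0.005,-0.05,0],[0,0,0,0,-0.01,-0.055,0],[0,0,0,0,-0.01,-0.055,0],[0,0,0,0.04,0.02,-0.01,0],[0,0,0,0.04,0.04,0,0],[0,0,0,0.04,0.04,0,0],[0,0,0,0.01,0.04,0,0],[0,0,0,0,0.03,0,0],[0,0,0,0,0,0,0]]'
python3 -c "
from h import *
import h; h.CASE=(.5498,-.213,np.radians(9.56))
go(case2w(.14,0,.119),9.6)
go(case2w(0,0,0),9.6)"
```

```text
time: 62.35
position: [0.697, -0.1925, 0.2108]
ee_rot: [-0.001, 0.644, 0.765, -0.0]
contact_force: [-1.2, -0.2, -0.2]
finger_gap: -0.0002
t 62.35 pos [ 0.697  -0.1925  0.2108] yaw 9.76 tilt 0.11 gap -0.0002 F [-1.2 -0.2 -0.2]
turn z 0.16
shift [ 0.0041 -0.0084  0.0918]
t 62.35 pos [ 0.697  -0.1925  0.2108] yaw 9.76 tilt 0.11 gap -0.0002 F [-1.2 -0.2 -0.2]
turn z 0.16
shift [ 0.0042 -0.1482  0.211 ]
```

```bash
python3 -m handwheel '[[0,0,0,0.004,0,0.03,0],[0,0,0,0,0,0.03,0],[0,0,0,0,0,0.03,0],[0,0,0,0,0,0.004,0],[0,0,0,0,0,0,0]]'
python3 -m handwheel '[[0,0,0,0,-0.012,0,0],[0,0,0,0,-0.012,0,0],[0,0,0,0,-0.012,0,0],[0,0,0,0,-0.01,0,0],[0,0,0,0,-0.01,0,0],[0,0,0,0,0,0,0]]'
python3 -c "
from h import *
import h; h.CASE=(.5498,-.213,np.radians(9.56))
go(case2w(0,0,0),9.6)
snap('scene','lid.png',(200,130,420,320),3)"
```

```text
time: 62.98
position: [0.6947, -0.1915, 0.1193]
ee_rot: [0.0, 0.646, 0.763, 0.0]
contact_force: [-0.8, 0.3, 0.5]
finger_gap: 0.0001
time: 63.72
position: [0.6389, -0.2008, 0.1186]
ee_rot: [-0.0, 0.646, 0.763, 0.0]
contact_force: [1.2, -0.8, -0.6]
finger_gap: 0.0004
t 63.73 pos [ 0.6389 -0.2008  0.1186] yaw 9.51 tilt 0.02 gap 0.0004 F [ 1.2 -0.8 -0.6]
turn z -0.09
shift [ 0.0028 -0.0898  0.1186]
```

View pics/lid.png

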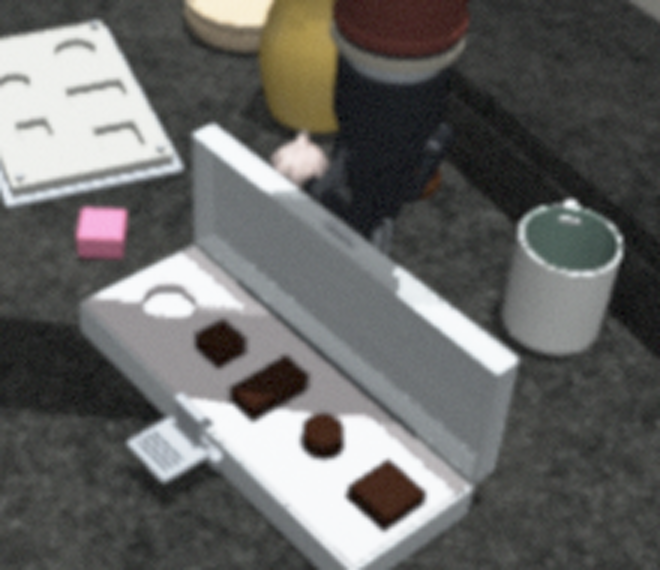

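The tip is behind the lid near (375,235), and the lid is just being touched. I push it over along an arc.

```bash
python3 -m handwheel '[[0,0,0,0,-0.010,0,0],[0,0,0,0,-0.010,0,0],[0,0,0,0,-0.0115,0.0015,0],[0,0,0,0,-0.0115,0.0015,0],[0,0,0,0,-0.011,0.004,0],[0,0,0,0,-0.011,0.004,0],[0,0,0,0,0,0,0]]'
python3 -m handwheel '[[0,0,0,0,-0.0105,0.0065,0],[0,0,0,0,-0.0105,0.0065,0],[0,0,0,0,-0.008,0.0095,0],[0,0,0,0,-0.008,0.0095,0],[0,0,0,0,0,0,0]]'
python3 -c "
from h import *
import h; h.CASE=(.5498,-.213,np.radians(9.56))
go(case2w(0,0,0),9.6)
print([(np.round(r['position'],3),round(r['conf'],2)) for r in (snap('scene'),tip_of('scene','lid_edge'))[1]])"
```

```text
time: 64.65
position: [0.5744, -0.2115, 0.1071]
ee_rot: [-0.001, 0.646, 0.763, -0.0]
contact_force: [0.3, 0.2, 1.1]
finger_gap: 0.0001
time: 65.28
position: [0.5377, -0.2176, 0.0746]
ee_rot: [-0.001, 0.646, 0.763, -0.001]
contact_force: [-0.3, 0.4, 2.9]
finger_gap: 0.0003
t 65.28 pos [ 0.5377 -0.2176  0.0746] yaw 9.5 tilt 0.12 gap 0.0003 F [-0.3  0.4  2.9]
turn z -0.1
shift [0.0025 0.0129 0.0746]
[(array([ 0.519, -0.215,  0.079]), 0.98), (array([ 0.565, -0.279,  0.023]), 0.34), (array([ 0.398, -0.005, -0.002]), 0.18)]
```

```bash
python3 -m handwheel '[[0,0,0,0,-0.006,0.006,0],[0,0,0,0,-0.006,0.006,0],[0,0,0,0,0,0.005,0],[0,0,0,0,0,0,0]]'
python3 -m handwheel '[[0,0,0,0,0,0.003,0],[0,0,0,0,0,0.002,0],[0,0,0,0,0,0,0]]'
python3 -m handwheel '[[0,0,0,0,0,0.002,0],[0,0,0,0,0,0,0]]'
```

```text
time: 65.88
position: [0.526, -0.2199, 0.058]
ee_rot: [-0.001, 0.646, 0.763, -0.0]
contact_force: [-0.8, -0.5, 0.3]
finger_gap: 0.0001
time: 66.25
position: [0.5265, -0.2198, 0.0536]
ee_rot: [-0.001, 0.646, 0.763, -0.0]
contact_force: [-4.6, -0.3, 8.4]
finger_gap: -0.0002
time: 66.5
position: [0.5266, -0.2198, 0.0533]
ee_rot: [-0.001, 0.646, 0.763, 0.0]
contact_force: [-13.1, 6.0, 32.2]
finger_gap: 0.0
```

```bash
python3 -m handwheel '[[0,0,0,0,0,-0.02,0],[0,0,0,0,0,-0.05,0],[0,0,0,0,0,-0.05,0],[0,0,0,0.05,-0.02,-0.02,0],[0,0,0,0.05,-0.02,0,0],[0,0,0,0.05,0,0,0],[0,0,0,0.05,0,0,0],[0,0,0,0.05,0,0,0],[0,0,0,0,0,0,0],[0,0,0,0,0,0,0]]'
python3 -c "
from h import *
snap('scene','end.png',scale=1.5)
for n in('lid_edge','garlic','egg_cup'): print(n,[(np.round(r['position'],3),round(r['conf'],2)) for r in tip_of('scene',n)][:2])
o=ctrl.get_obs();print(o['time'],o['contact_force'])"
```

```text
time: 67.75
position: [0.4613, -0.0027, 0.193]
ee_rot: [0.003, 0.647, 0.763, -0.0]
contact_force: [-0.6, -0.6, 0.0]
finger_gap: 0.0001
lid_edge [(array([ 0.508, -0.216,  0.056]), 0.91)]
garlic [(array([0.722, 0.015, 0.003]), 0.76), (array([ 0.531, -0.098,  0.018]), 0.29)]
egg_cup [(array([ 0.397, -0.006, -0.003]), 0.85)]
67.95 [-0.62874239 -0.12125764  0.28629641]
```

View pics/end.png

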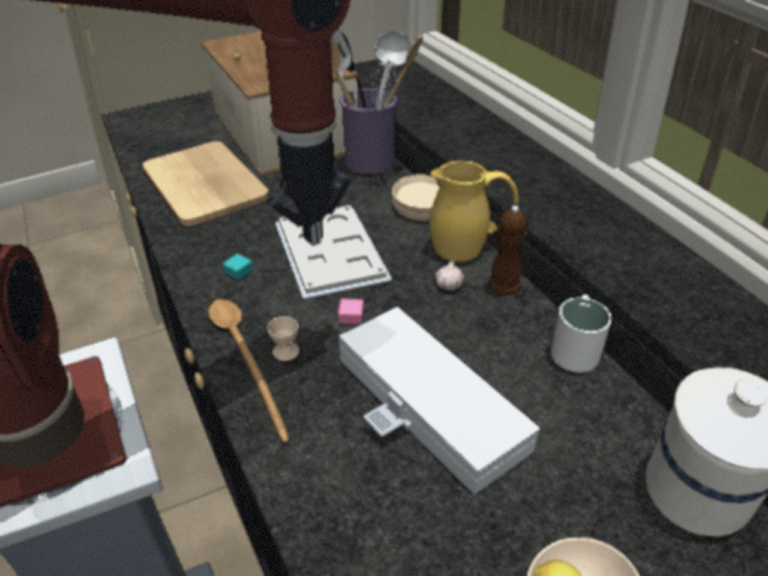

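The case is shut and stays shut (lid at 435,395). The mould is empty, and the garlic (450,276) and egg cup (285,338) are where they were. The robot touches nothing, so I hand in.

```bash
python3 -c "
from station import ctrl
print(ctrl.close_job())"
```

```text
the job is handed in; nothing more can be done
None
```

The job is done and handed in at about 68 s. I pressed the latch so the lid sprang open, moved the four blocks present (big square, bar, small round, small square) into their own cutouts, and pushed the lid shut. The big round was absent.

**Blocks home:** each block's top stopped shut fingers at z ≈ 46 mm, which is the fully-home height.

**Lid:** it came to a hard stop at about 53 mm and stayed shut for more than a second with the arm away. I saw this in the final picture, and the lid-edge reading was back at its shut position.

**Bystanders:** the garlic and egg cup read the same as at the start, within the detectors' few-millimetre accuracy.

**What did not go cleanly:**
- **Bar:** the first grasp slid over its top with about 24 N at the wrist. I gripped it again lower.
- **Big square:** it caught an edge of its cutout with about 8 N and was re-centred. Later it looked tilted in the pictures, but both sides touched level at 46 mm, so I went by touch.
- **Detectors:** they sometimes missed the small blocks, or reported the bar in the wrong place.

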